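# Clear the gel clamps and set out the rinsed stir bars and bottles to dry

### The arm

A 6-joint arm with a two-finger parallel gripper is mounted at the origin on the work surface. World frame = base frame: x ahead of the robot, y to its left, z up, the work surface at z = 0. Lengths are in mm, angles in rad, forces in N, time in s.
With the tool pointing down it reaches from about 350 to 875 mm from the base axis. Payload 4.2 kg.
Tool frame: the origin (TCP) lies at the very end of the fingers, on their centre line; the grasp point (between the pads) lies 19 mm behind it; z points along the fingers, y is the line along which they close (so a half turn about z gives the same grasp; the last joint's range is limited). The gripper opens to 85 mm and grips with 20 to 120 N. Pads are 22 mm wide; open, the fingers measure 114 mm over their backs; the gripper's body (76 mm by 85 mm) begins 54 mm behind the grasp point. The pads swing forward as they close: fully open they stand 13 mm farther back than shut.
Start: joints at [0.259, 0.385, 0.008, 0, -1.194, -0.259], TCP at [624.979, 0.025, 231.312] pointing down, gripper open.
Joint ranges: [-3.14, 3.14], [-1.21, 2.06], [-1.07, 1.41], [-3.16, 2.05], [-2.99, -0.16], [-3.1, 3.1]. Speed limits (rad/s): [2.79, 2.79, 3.14, 3.14, 3.14, 3.14].

### API

Orientations are given as a unit quaternion [x, y, z, w].
In Python, from bench import monitor, get_image, camera_info, job_done gives the robot as it stands.
- The arm moves only by the tool send_rows, never from a script. Its argument "series" is a list of rows, each a list of 3 entries, a list of its own where there are three numbers: the shift along the tool's x, y, z in mm, then the turn, a rotation vector about the tool's x, y, z in rad, then the finger opening in mm, from 0 to 85.4. A call has 1 to 8 rows; each row shifts and turns the commanded pose from where the row before left it, along the tool's axes as they then stand; what a row does not reach is not made up. A row lasts 1/10 s, in which the tool goes at most 50 mm and 8.59 degrees, less where a joint would pass 70% of its speed; a pose out of reach is approached as far as the arm can. A call with a gripper value outside its range is refused whole. The fingers move at their own pace and stop on an object; the grip force is fixed at half the most. Time passes only in rows, so rows that do not move let the fingers close. It gives the time, the measured TCP pose, the force, the opening and the grip force at its end, in the units of the state.
- monitor.read_state(): the state, without advancing time (a new reading comes with each control period).
- get_image(name): name is "scene" or "side" or "wrist"; returns the picture (420x560x3 uint8, red, green, blue); there is no depth.
- camera_info(name): a dict with "intrinsics" (3x3 intrinsics, pixels), "R" (3x3) and "t" (3): a world point X has camera coordinates R X + t. Camera axes: x right, y down, z forward; pixel columns grow to the right and rows downward; lengths in mm; the calibration is good to about 2 mm. A picture is of the moment at which its call begins: read the wrist's pose just before it. camera_info takes no time and is no camera call; for the wrist camera it gives the pose at the moment of the call.
- job_done(): hands the job in; it is judged then, once.
The state is a dict: "clock": time; "joints": joint angles; "joint_vel": joint speeds; "joint_efforts": joint torques, N m; "position": TCP position; "ee_rot": TCP orientation; "contact_force": force on the tool from outside, world axes, zero at the start; "wrist_torque": the same for the moment, N m; "gripper_width": finger opening in mm; "grasp_force": force on a finger pad.
Only numpy, scipy, OpenCV 4.12 (cv2) and the standard library are available. Lean on these libraries where they do the work, as an engineer would, in place of code of your own. Each camera call takes 0.05 s, during which the arm holds its last target. There are 200 camera calls.

### The job

First clear away every green clamp, from the drying tray and from the bottle cradle, into the yellow bin. Only then tip the beaker out over the grey drying tray so that all the stir bars end up in the tray, and stand the empty beaker upright on its cork mat again; also lay every amber bottle on its side in a rail of the cradle, one to a rail. Leave the specimen jar, red cap, marker and sample tub where they are.

Things in the scene. Friction and masses are not known exactly. Their poses are not given: they have to be found in the camera images.
- tray: shallow open drying tray of grey plastic, fixed, 170 (x) x 250 (y) x 30 mm high, walls and floor 4 mm; origin: centre of its underside, on the bench, z up
- bin: open yellow plastic bin for clamps, fixed, 125 (x) x 180 (y) x 45 mm high, walls and floor 4 mm; origin: centre of its underside, on the bench, z up. Bin and cradle stand one on the left and one on the right, either way round
- cradle: fixed: blue base 70 (x) x 200 (y) x 10 mm with three aluminium V rails along its x axis, at y = -75, 0 and +75 mm; each is 50 mm long (x -25 to 25), 23 wide, 40 high, its 120 degree V opening upward, bottom 34 mm up; a bottle lying in one has its axis 54 mm above the origin (centre of underside, on the bench). The rails run left to right for the robot (x axis along world y, within 12 degrees)
- coaster: round cork mat, fixed, 90 mm across, 4 mm thick, the beaker's place; origin: centre of its underside, on the bench
- beaker: blue plastic beaker without handle, straight-sided, 62 mm outside diameter, 75 mm high, wall 3 mm, floor 4 mm, about 90 g; stands on the coaster with four stir bars lying in its lower 35 mm. Origin: centre of its underside; z: its axis, towards the mouth
- bar1: white round-ended magnetic stir bar, 14 mm thick, 32 mm long along its x axis, 15 g, slippery (PTFE, friction about 0.3, so it slides out of a beaker tipped some 20 degrees or more below level); starts in the beaker; origin: on the underside of its middle (7 mm below its axis as built, so it turns with the bar when it rolls)
- bar2: white round-ended magnetic stir bar, 14 mm thick, 32 mm long along its x axis, 15 g, slippery (PTFE, friction about 0.3, so it slides out of a beaker tipped some 20 degrees or more below level); starts in the beaker; origin: on the underside of its middle (7 mm below its axis as built, so it turns with the bar when it rolls)
- bar3: white round-ended magnetic stir bar, 14 mm thick, 32 mm long along its x axis, 15 g, slippery (PTFE, friction about 0.3, so it slides out of a beaker tipped some 20 degrees or more below level); starts in the beaker; origin: on the underside of its middle (7 mm below its axis as built, so it turns with the bar when it rolls)
- bar4: white round-ended magnetic stir bar, 14 mm thick, 32 mm long along its x axis, 15 g, slippery (PTFE, friction about 0.3, so it slides out of a beaker tipped some 20 degrees or more below level); starts in the beaker; origin: on the underside of its middle (7 mm below its axis as built, so it turns with the bar when it rolls)
- clamp1: green plastic casting clamp, 85 (x) x 24 (y) x 18 mm high, with a black knob 8 mm higher on top that offers no resistance; 50 g; origin: centre of its underside, z up. Lies across two rails of the cradle, its underside 40 mm above the bench
- clamp2: green plastic casting clamp, 85 (x) x 24 (y) x 18 mm high, with a black knob 8 mm higher on top that offers no resistance; 50 g; origin: centre of its underside, z up. Lies in the drying tray; may be absent (one or both of clamp2 and clamp3 are there)
- clamp3: green plastic casting clamp, 85 (x) x 24 (y) x 18 mm high, with a black knob 8 mm higher on top that offers no resistance; 50 g; origin: centre of its underside, z up. Lies in the drying tray; may be absent (one or both of clamp2 and clamp3 are there)
- bottle1: small amber bottle with a paper label and black cap, standing on the bench; body 34 mm diameter to 60 mm up, cap 28 mm diameter from 65 mm to the top at 85 mm; about 70 g; origin: centre of its underside; z: its axis, towards the cap. Two or three of the bottles are there
- bottle1_mid (a point): point on the axis of bottle1, halfway up (42.5 mm above its underside)
- bottle2: small amber bottle with a paper label and black cap, standing on the bench; body 34 mm diameter to 60 mm up, cap 28 mm diameter from 65 mm to the top at 85 mm; about 70 g; origin: centre of its underside; z: its axis, towards the cap. Two or three of the bottles are there
- bottle2_mid (a point): point on the axis of bottle2, halfway up (42.5 mm above its underside)
- bottle3: small amber bottle with a paper label and black cap, standing on the bench; body 34 mm diameter to 60 mm up, cap 28 mm diameter from 65 mm to the top at 85 mm; about 70 g; origin: centre of its underside; z: its axis, towards the cap. Two or three of the bottles are there
- bottle3_mid (a point): point on the axis of bottle3, halfway up (42.5 mm above its underside)
- beaker_rim (a point): centre of the beaker's mouth, 75 mm above its underside
- specimen_jar: bystander: clear jar with red lid, 60 mm diameter, 64 mm high, loose, near the front right; origin: centre of its underside
- red_cap: bystander: red screw cap, 30 mm diameter, 12 mm high, loose, near the front left; origin: centre of its underside
- marker: bystander: blue marker pen, 130 x 13 x 13 mm, loose, lying at the back right; origin: centre of its underside, x along it
- sample_tub: bystander: white plastic sample tub with a blue lid, 70 mm diameter, 52 mm high, loose, at the back left; origin: centre of its underside

How it is judged:
By the outcome, as a careful person would: the job done as asked, in the order asked, and still so for the second after the job is handed in, with the robot touching nothing.
Of clamp2, clamp3 only 1 to 2 are there at a start; the rules pass over those that are not, and their reading is None.
Of bottle1, bottle2, bottle3 only 2 to 3 are there at a start; the rules pass over those that are not, and their reading is None.
At some moment in a run one of clamp1, clamp2, clamp3 may be knocked a few centimetres aside while the robot is not near it.
It also fails if it takes over 210 s, if anything falls off the work surface, if the arm or the gripper's body presses on something with over 40 N, if the wrist force passes 120 N, or if a joint passes its speed limit or range.

## Working session

There is one attempt and no reset: what is moved stays moved. The work goes in short steps, Python scripts to look and compute and a tool call to move; the robot and the scene stay as the last step left them, time stands still between calls to the robot, and variables do not carry over. Pictures are saved under pics/ and viewed, at most 14 in all, crops included, and the job is handed in when it is done.

Besides the shell and the picture viewer there is one more tool, called after "Emit:" as name([rows], argument=value, ...), one row to a line, values as JSON. send_rows: Moves the arm, as the interface text tells. Its arguments: {"type":"object","properties":{"series":{"type":"array"}},"required":["series"]}

```bash
ls; mkdir -p pics
cat > h.py <<'E'
import numpy as np, cv2
from bench import monitor, get_image, camera_info, job_done
def snap(name,fn):
    im=get_image(name); cv2.imwrite('pics/'+fn,im[:,:,::-1]); return im
def ray(ci,u,v):
    K=np.array(ci['intrinsics']);R=np.array(ci['R']);t=np.array(ci['t'])
    return -R.T@t, R.T@np.linalg.inv(K)@np.array([u,v,1.])
def onz(ci,u,v,z):
    o,d=ray(ci,u,v); return o+d*(z-o[2])/d[2]
def proj(ci,X):
    p=np.array(ci['intrinsics'])@(np.array(ci['R'])@np.array(X,float)+np.array(ci['t'])); return p[:2]/p[2]
E
python3 - <<'E'
from h import *
s=monitor.read_state(); print(s)
for n in('scene','side','wrist'):
    snap(n,n+'0.png'); c=camera_info(n); print(n,c)
E
```

```text
pics
{'clock': 0.0, 'joints': array([ 2.58584796e-01,  3.85571859e-01,  6.62777529e-03, -5.58009222e-04,
       -1.19400454e+00, -2.58599197e-01]), 'joint_vel': array([2.09703691e-04, 8.10941521e-04, 8.08137567e-05, 4.06790501e-05,
       2.62908192e-04, 2.42544990e-04]), 'joint_efforts': array([-9.55001960e-04, -3.92286408e+01,  1.88399577e+01,  4.18616563e+00,
       -4.72148502e-03,  8.27910434e-07]), 'position': array([6.24408301e+02, 2.44075180e-02, 2.30204360e+02]), 'ee_rot': array([-0.70702847,  0.70718422,  0.00076522, -0.00079986]), 'contact_force': array([-0.40509476,  0.13736982, -0.25096886]), 'wrist_torque': array([-0.01424465,  0.0317438 , -0.01896626]), 'grasp_force': 0.0, 'gripper_width': 85.39690980342237}
scene {'intrinsics': array([[385.29127362,   0.        , 273.49219447],
       [  0.        , 385.29127362, 204.85747111],
       [  0.        ,   0.        ,   1.        ]]), 'R': array([[ 0.79207637,  0.61040959, -0.00389297],
       [ 0.34559776, -0.45369138, -0.82141726],
       [-0.50316718,  0.6492798 , -0.57031441]]), 't': array([-438.98757904, -126.49319171, 1354.72332307])}
side {'intrinsics': array([[393.99291376,   0.        , 287.91777315],
       [  0.        , 393.99291376, 215.88145085],
       [  0.        ,   0.        ,   1.        ]]), 'R': array([[-0.94849048, -0.31666379, -0.00947855],
       [-0.20425802,  0.63412846, -0.74576119],
       [ 0.24216619, -0.70541132, -0.66614593]]), 't': array([515.58993295, 170.21490435, 890.18471176])}
wrist {'intrinsics': array([[315.55197311,   0.        , 281.72432846],
       [  0.        , 315.55197311, 214.50879878],
       [  0.        ,   0.        ,   1.        ]]), 'R': array([[-9.99999629e-01,  8.50809212e-04, -1.33034419e-04],
       [ 7.82637618e-04,  9.62366234e-01,  2.71754706e-01],
       [ 3.59239239e-04,  2.71754501e-01, -9.62366543e-01]]), 't': array([624.91912229, -34.59834818, 377.50496851])}
```

View pics/scene0.png

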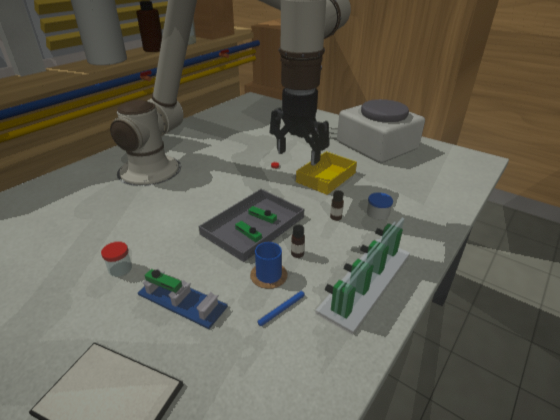

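View pics/side0.png

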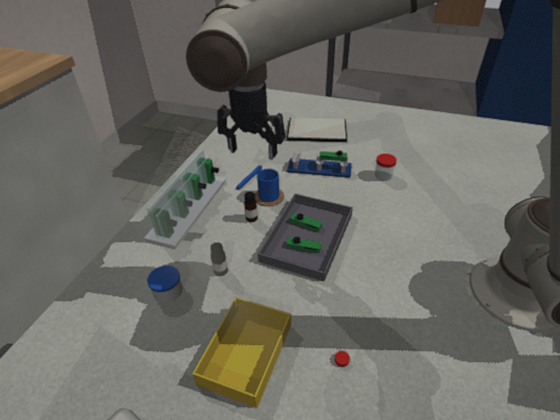

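View pics/wrist0.png

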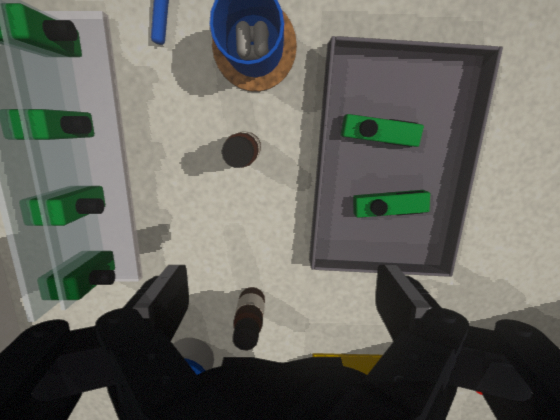

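```bash
cat >> h.py <<'E'
RNG={'green':((50,110,40),(75,255,255)),'yellow':((20,130,70),(34,255,255)),'blue':((104,130,40),(124,255,255)),'red':((0,150,70),(6,255,255))}
def blobs(im,col,amin=40):
    m=cv2.inRange(cv2.cvtColor(im,cv2.COLOR_RGB2HSV),*RNG[col])
    cs=cv2.findContours(cv2.morphologyEx(m,cv2.MORPH_CLOSE,np.ones((3,3))),cv2.RETR_EXTERNAL,cv2.CHAIN_APPROX_NONE)[0]
    return [c for c in cs if cv2.contourArea(c)>amin]
def rect(ci,c,z):
    P=np.array([onz(ci,u,v,z)[:2] for u,v in c.reshape(-1,2)],np.float32)
    (x,y),(w,h),a=cv2.minAreaRect(P)
    if w<h: w,h,a=h,w,a+90
    return np.round([x,y,w,h,(a+90)%180-90],1)
E
python3 - <<'E'
from h import *
z={'green':22,'yellow':45,'blue':10,'red':12}
for n in('scene','side','wrist'):
    im=cv2.imread(f'pics/{n}0.png')[:,:,::-1].copy(); ci=camera_info(n)
    for col in RNG:
        for c in blobs(im,col):
            print(n,col,cv2.boundingRect(c),rect(ci,c,z[col]),rect(ci,c,58) if col=='green' else '')
ci=camera_info('wrist')
print('tray',[onz(ci,*p,30)[:2].round() for p in((332,38),(500,47),(453,275),(311,268))])
print('caps',[onz(ci,*p,85)[:2].round() for p in((237,150),(247,338))])
cs,cd=camera_info('scene'),camera_info('side')
def tri(a,b):
    o,d=ray(cs,*a);p,e=ray(cd,*b);s=np.linalg.lstsq(np.c_[d,-e],p-o,rcond=None)[0];return ((o+d*s[0]+p+e*s[1])/2).round(),np.linalg.norm(o+d*s[0]-p-e*s[1]).round(1)
print(tri((298,229),(250,195)),tri((338,194),(217,246)))
E
```

```text
scene green (346, 288, 9, 29) [ 856.2 -124.4   82.9   11.   -69.9] [ 868.3 -154.8   78.3   10.4  -69.9]
scene green (332, 281, 10, 29) [ 820.1 -125.6   86.2   13.1  -72.3] [ 834.3 -155.9   81.4   12.4  -72.3]
scene green (145, 270, 36, 22) [ 485.5 -328.6   94.8   32.2   11.2] [ 518.3 -347.6   89.5   30.4   11.2]
scene green (363, 266, 10, 28) [857.1 -40.3  92.6  10.2 -72.5] [869.2 -75.4  87.4   9.6 -72.5]
scene green (379, 246, 10, 27) [856.6  46.1 102.1  10.1 -75.1] [868.7   6.2  96.4   9.5 -75.1]
scene green (393, 230, 9, 25) [857.6 126.9 105.3   7.9 -75.6] [869.6  82.5  99.4   7.5 -75.6]
scene green (236, 221, 26, 21) [523.2 -71.9  94.7  32.3  -8.3] [ 553.9 -105.2   89.4   30.5   -8.3]
scene green (249, 206, 28, 17) [504.5   9.8  91.8  36.6   4. ] [536.2 -28.1  86.6  34.6   4. ]
scene yellow (296, 152, 61, 42) [541.6 294.7 231.9 154.5  88.9] 
scene yellow (0, 77, 156, 62) [-632.3  187.3  851.6  215.5  -89.2] 
scene yellow (180, 49, 76, 34) [-629.1 1033.1  795.2  218.4  -88.2] 
scene yellow (46, 32, 34, 18) [-2041.    800.2   552.4   235.1   -26.5] 
scene yellow (120, 22, 18, 7) [-
[... 2583 characters left out ...]
3, 38, 8, 18) [ 830.8 -146.3   15.7    6.3   85. ] [ 809.7 -138.4   14.1    5.6   85. ]
wrist green (5, 4, 62, 50) [ 867.9 -163.1   61.7   32.7  -17.9] [ 842.9 -153.5   55.4   29.4  -17.9]
wrist yellow (313, 354, 69, 20) [545.5 213.4  83.8  28.4  -5.2] 
wrist blue (185, 359, 20, 16) [745.5 248.5  29.6  14.1 -59.7] 
wrist blue (210, 0, 74, 76) [ 6.608e+02 -1.561e+02  7.460e+01  6.940e+01 -1.000e-01] 
wrist blue (152, 0, 16, 43) [ 749.7 -172.5   39.9   13.    78.9] 
tray [array([ 576., -152.]), array([ 411., -144.]), array([421., 102.]), array([590.,  93.])]
caps [array([665., -49.]), array([662., 148.])]
(array([665., -47.,  80.]), np.float64(3.0)) (array([665., 148.,  81.]), np.float64(3.4))
```

Emit:
send_rows([
  [[0,0,0],[0,0,0.14],50],
  [[0,0,0],[0,0,0.14],50],
  [[0,0,0],[0,0,0.14],50],
  [[0,0,0],[0,0,0.14],50],
  [[0,0,0],[0,0,0.14],50],
  [[0,0,0],[0,0,0.14],50],
  [[0,0,0],[0,0,0.14],50],
  [[0,0,0],[0,0,0.14],50],
])

```text
clock: 0.95
position: [624.7, 0.0, 230.8]
ee_rot: [-0.221, 0.975, 0.0, -0.0]
contact_force: [-0.0, -0.8, 0.6]
gripper_width: 50.1
grasp_force: 0.0
```

Emit:
send_rows([
  [[0,0,0],[0,0,0.12],50],
  [[0,0,0],[0,0,0.12],50],
  [[0,0,0],[0,0,0.13],50],
  [[30,7,25],[0,0,0],50],
  [[30,7,25],[0,0,0],50],
  [[30,6,25],[0,0,0],50],
  [[33,6,25],[0,0,0],50],
])

```text
clock: 1.65
position: [499.1, 16.1, 130.3]
ee_rot: [-0.04, 0.999, 0.0, 0.0]
contact_force: [0.3, 0.6, -0.2]
gripper_width: 50.1
grasp_force: 0.0
```

```bash
cat >> h.py <<'E'
from scipy.spatial.transform import Rotation as Ro
def pose():
    s=monitor.read_state(); return s,np.array(s['position']),Ro.from_quat(s['ee_rot'])
def need(p,cl=None,lean=0):
    "shift in tool axes to world point p; turn about tool z so that closing lies along world angle cl (deg)"
    s,P,R=pose(); M=R.as_matrix(); out=[(M.T@(np.array(p)-P)).round(1)]
    if cl is not None:
        a=np.degrees(np.arctan2(M[1,1],M[0,1])); d=(cl-a+90)%180-90
        out.append(('turn z',round(-np.radians(d),3)))
    return out
def st():
    s,P,R=pose(); print('t',round(s['clock'],1),'P',P.round(1),'axes y',R.as_matrix()[:,1].round(3),'z',R.as_matrix()[:,2].round(3),'F',np.round(s['contact_force'],1),'w',round(s['gripper_width'],1),'g',round(s['grasp_force'],1),'J',np.round(s['joints'],2))
E
cat > clamps.py <<'E'
from h import *
import sys
st(); z=float(sys.argv[1])
for n in sys.argv[2:]:
    ci=camera_info(n); im=get_image(n)
    for c in blobs(im,'green'):
        r=rect(ci,c,z)
        if r[0]<760: print(n,cv2.boundingRect(c),r,need([r[0],r[1],8],r[4]+90))
E
python3 clamps.py 22 wrist side
```

```text
t 1.6 P [499.1  16.1 130.3] axes y [-0.081  0.997  0.   ] z [ 0.  0. -1.] F [ 0.3  0.6 -0.2] w 50.1 g 0.0 J [ 0.36  0.28 -0.44 -0.   -0.86 -1.85]
wrist (166, 169, 44, 101) [513.5 -63.2  86.9  26.2  -7.4] [array([-21.8, -78.8, 116.2]), ('turn z', np.float64(0.207))]
wrist (271, 156, 30, 101) [495.9  17.8  84.7  23.7   4.5] [array([-10.6,   3.3, 116.3]), ('turn z', np.float64(-0.0))]
side (286, 237, 35, 16) [495.1  28.3  84.9  35.8   5. ] [array([ -6.4,  13.8, 118.6]), ('turn z', np.float64(-0.007))]
side (290, 213, 32, 18) [512.  -53.6  86.9  36.2  -8.3] [array([-16.7, -69.2, 118.6]), ('turn z', np.float64(0.225))]
```

```bash
python3 clamps.py 22 wrist
```

```text
t 1.8 P [491.5  14.4 126.7] axes y [-0.08   0.997 -0.002] z [-0.014 -0.003 -1.   ] F [ 1.1 -0.6  0.6] w 50.1 g 0.0 J [ 0.36  0.28 -0.45 -0.   -0.86 -1.85]
wrist (167, 181, 44, 101) [513.3 -63.1  87.2  26.2  -7.4] [array([-11.3, -79.3, 121.3]), ('turn z', np.float64(0.211))]
wrist (272, 168, 31, 101) [495.8  17.8  84.9  24.1   4.5] [array([ -0.5,   2.8, 121.3]), ('turn z', np.float64(0.003))]
```

Emit:
send_rows([
  [[3,2,30],[0,0,0],50],
  [[0,0,30],[0,0,0],50],
  [[0,0,30],[0,0,0],50],
  [[0,0,20],[0,0,0],50],
  [[0,0,12],[0,0,0],50],
  [[0,0,0],[0,0,0],50],
  [[0,0,0],[0,0,0],10],
  [[0,0,0],[0,0,0],10],
])

```text
clock: 2.6
position: [498.5, 18.1, 10.5]
ee_rot: [-0.041, 0.999, 0.0, 0.001]
contact_force: [-4.2, 0.7, 15.3]
gripper_width: 22.3
grasp_force: 57.6
```

Emit:
send_rows([
  [[0,0,0],[0,0,0],10],
  [[0,0,0],[0,0,0],10],
])

```text
clock: 2.8
position: [498.4, 18.1, 10.6]
ee_rot: [-0.041, 0.999, 0.0, 0.002]
contact_force: [-0.2, 0.8, 4.9]
gripper_width: 22.0
grasp_force: 60.4
```

Emit:
send_rows([
  [[0,0,-30],[0,0,0],10],
  [[0,0,-40],[0,0,0],10],
  [[-6,35,-30],[0,0,0],10],
  [[-6,40,0],[0,0,0],10],
  [[-8,40,0],[0,0,0],10],
  [[-8,40,0],[0,0,0],10],
  [[-8,40,0],[0,0,0],10],
  [[-8,40,0],[0,0,0],10],
])

```text
clock: 3.6
position: [521.7, 257.1, 109.5]
ee_rot: [-0.04, 0.999, 0.0, -0.0]
contact_force: [0.7, 0.0, -0.4]
gripper_width: 22.3
grasp_force: 59.8
```

Emit:
send_rows([
  [[0,29,0],[0,0,0],10],
  [[0,0,30],[0,0,0],10],
  [[0,0,25],[0,0,0],10],
  [[0,0,0],[0,0,0],10],
  [[0,0,0],[0,0,0],10],
])

```text
clock: 4.1
position: [519.8, 284.3, 54.5]
ee_rot: [-0.041, 0.999, -0.0, -0.0]
contact_force: [0.1, 0.2, 0.3]
gripper_width: 22.1
grasp_force: 59.8
```

Run:
```python
from h import *
st(); snap('scene','s1.png');snap('wrist','w1.png');im=snap('side','d1.png')
ci=camera_info('side')
for c in blobs(im,'green')+blobs(im,'yellow'): print(cv2.boundingRect(c),rect(ci,c,22),rect(ci,c,45))
cv2.imwrite('pics/m1.png',np.hstack([cv2.imread('pics/s1.png')[100:350,150:450],cv2.imread('pics/d1.png')[130:420,130:430][:250]]))
```

```text
t 4.1 P [519.8 284.3  54.5] axes y [-0.081  0.997 -0.001] z [-0.    -0.001 -1.   ] F [0.1 0.2 0.3] w 22.1 g 59.8 J [ 0.77  0.51 -0.29  0.   -0.77 -2.26]
(257, 313, 12, 12) [512.9 258.2  28.   22.6 -68.2] [506.2 272.1  27.1  21.8 -68.2]
(192, 175, 8, 16) [ 871.7 -119.8   76.5   20.1  -55.5] [853.3 -93.5  74.   19.5 -55.5]
(205, 159, 7, 14) [ 877.7 -210.1   71.9   18.9  -62.6] [ 859.1 -180.8   69.5   18.3  -62.6]
(320, 152, 27, 9) [ 518.  -381.    84.3   42.3   11. ] [ 511.1 -346.1   81.5   40.9   11. ]
(193, 313, 91, 95) [523.8 349.1 156.4 136.9  88.3] [516.8 360.  151.2 132.4  88.3]
```

View pics/m1.png

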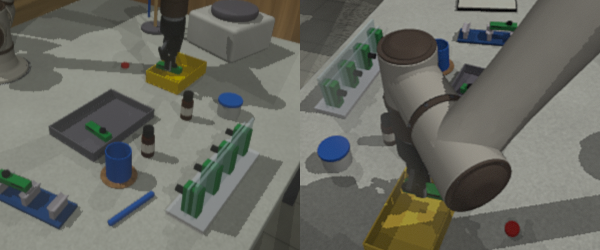

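Emit:
send_rows([
  [[0,0,25],[0,0,0],10],
  [[0,0,0],[0,0,0],10],
  [[0,0,0],[0,0,0],34],
  [[0,0,0],[0,0,0],34],
  [[0,0,-40],[0,0,0],34],
  [[0,0,-40],[0,0,0],50],
  [[4,-45,0],[0,0,0],50],
  [[4,-45,0],[0,0,0],50],
])

```text
clock: 5.05
position: [520.2, 194.9, 112.3]
ee_rot: [-0.042, 0.999, 0.002, 0.003]
contact_force: [0.1, -1.7, -0.7]
gripper_width: 50.1
grasp_force: 0.0
```

Emit:
send_rows([
  [[4,-45,0],[0,0,0],50],
  [[4,-45,0],[0,0,0],50],
  [[4,-45,0],[0,0,0],50],
  [[4,-45,0],[0,0,0],50],
  [[4,-45,0],[0,0,0],50],
  [[4,-32,0],[0,0,0.1],50],
  [[0,0,0],[0,0,0.11],50],
  [[0,0,0],[0,0,0],50],
])

```text
clock: 5.85
position: [516.2, -65.1, 110.5]
ee_rot: [0.066, 0.998, 0.0, 0.001]
contact_force: [0.2, -0.1, -0.3]
gripper_width: 49.8
grasp_force: 0.0
```

```bash
python3 clamps.py 22 wrist;  python3 clamps.py 58 side
```

```text
t 5.8 P [516.2 -65.1 110.5] axes y [0.131 0.991 0.001] z [ 0.002  0.    -1.   ] F [ 0.2 -0.1 -0.3] w 49.8 g 0.0 J [ 0.19  0.33 -0.41  0.   -0.82 -1.89]
wrist (267, 159, 33, 108) [513.8 -64.7  84.5  24.1  -7.6] [array([  2.6,  -0.7, 102.4]), ('turn z', np.float64(0.005))]
t 5.9 P [516.3 -64.4 110.4] axes y [0.127 0.992 0.   ] z [ 0.002  0.    -1.   ] F [-0.4  0.4 -0.5] w 49.9 g 0.0 J [ 0.19  0.33 -0.41  0.   -0.82 -1.89]
side (290, 213, 32, 18) [501.8 -15.9  82.9  34.5  -8.3] [array([ 20.6,  45.7, 102.2]), ('turn z', np.float64(0.018))]
side (321, 152, 26, 9) [ 505.5 -326.6   76.6   39.7   11. ] [array([ -22.3, -262.1,  102.1]), ('turn z', np.float64(-0.319))]
```

Emit:
send_rows([
  [[2,0,30],[0,0,0],50],
  [[0,0,30],[0,0,0],50],
  [[0,0,25],[0,0,0],50],
  [[0,0,14],[0,0,0],50],
  [[0,0,0],[0,0,0],50],
  [[0,0,0],[0,0,0],10],
  [[0,0,0],[0,0,0],10],
  [[0,0,0],[0,0,0],10],
])

```text
clock: 6.75
position: [514.9, -63.3, 11.7]
ee_rot: [0.064, 0.998, 0.0, 0.002]
contact_force: [-0.8, 1.1, 2.6]
gripper_width: 22.0
grasp_force: 60.2
```

Emit:
send_rows([
  [[0,0,-30],[0,0,0],10],
  [[0,0,-40],[0,0,0],10],
  [[6,40,-30],[0,0,0],10],
  [[6,45,0],[0,0,0],10],
  [[6,45,0],[0,0,0],10],
  [[6,45,0],[0,0,0],10],
  [[6,45,0],[0,0,0],10],
  [[6,45,0],[0,0,0],10],
])

```text
clock: 7.55
position: [512.0, 205.3, 111.1]
ee_rot: [0.064, 0.998, 0.001, 0.001]
contact_force: [0.2, -0.6, -0.6]
gripper_width: 22.2
grasp_force: 59.8
```

Emit:
send_rows([
  [[6,45,0],[0,0,0],10],
  [[4,45,0],[0,0,0],10],
  [[0,44,0],[0,0,0],10],
  [[0,0,0],[0,0,-0.1],10],
  [[0,0,30],[0,0,-0.1],10],
  [[0,0,25],[0,0,0],10],
  [[0,0,0],[0,0,0],10],
  [[0,0,0],[0,0,0],10],
])

```text
clock: 8.35
position: [519.9, 337.7, 55.8]
ee_rot: [-0.036, 0.999, -0.0, 0.0]
contact_force: [0.1, 0.9, -0.9]
gripper_width: 22.2
grasp_force: 59.7
```

Emit:
send_rows([
  [[0,0,25],[0,0,0],10],
  [[0,0,0],[0,0,0],10],
  [[0,0,0],[0,0,0],34],
  [[0,0,0],[0,0,0],34],
  [[0,0,-40],[0,0,0],34],
  [[0,0,-40],[0,0,0],50],
  [[3,-46,-40],[0,0,0],50],
  [[3,-46,0],[0,0,0],50],
])

```text
clock: 9.15
position: [523.6, 256.4, 150.1]
ee_rot: [-0.037, 0.999, 0.004, 0.006]
contact_force: [1.5, -0.1, 0.3]
gripper_width: 50.1
grasp_force: 0.0
```

Emit:
send_rows([
  [[3,-46,0],[0,0,0],50],
  [[3,-46,0],[0,0,0],50],
  [[3,-46,0],[0,0,0],50],
  [[3,-46,0],[0,0,0],50],
  [[3,-46,0],[0,0,0],50],
  [[3,-46,0],[0,0,0],50],
  [[3,-46,0],[0,0,0],50],
  [[3,-46,0],[0,0,0],50],
])

```text
clock: 9.95
position: [522.6, -116.9, 144.8]
ee_rot: [-0.036, 0.999, -0.0, 0.002]
contact_force: [0.9, 0.5, 0.1]
gripper_width: 50.0
grasp_force: 0.0
```

Emit:
send_rows([
  [[3,-46,0],[0,0,0],50],
  [[3,-46,0],[0,0,0],50],
  [[3,-46,0],[0,0,0],50],
  [[3,-46,0],[0,0,0],50],
  [[0,0,0],[0,0,-0.12],50],
  [[0,0,0],[0,0,0],50],
  [[0,0,0],[0,0,0],50],
])

```text
clock: 10.65
position: [523.4, -299.3, 143.9]
ee_rot: [-0.094, 0.996, -0.0, 0.001]
contact_force: [0.1, -0.1, -0.6]
gripper_width: 49.9
grasp_force: 0.0
```

Run:
```python
from h import *
st();im=snap('wrist','w2.png');ci=camera_info('wrist')
for col,z in(('green',58),('blue',10)):
    for c in blobs(im,col): print(col,cv2.boundingRect(c),rect(ci,c,z),need([*rect(ci,c,z)[:2],46],rect(ci,c,z)[4]+90))
im=snap('side','d2.png');ci=camera_info('side')
for c in blobs(im,'green'): print(cv2.boundingRect(c),rect(ci,c,22))
```

```text
t 10.7 P [ 523.4 -299.3  143.9] axes y [-0.188  0.982 -0.001] z [ 0.001 -0.    -1.   ] F [ 0.1 -0.1 -0.6] w 49.9 g 0.0 J [-0.25  0.42 -0.17  0.   -0.98 -1.13]
green (210, 133, 38, 112) [ 509.4 -341.8   83.1   24.8   10.6] [array([ 22. , -39.4,  97.8]), ('turn z', np.float64(0.005))]
blue (398, 365, 55, 55) [ 709.3 -114.2   97.8   32.4   47.6] [array([-217.2,  146.4,   97.9]), ('turn z', np.float64(-0.641))]
blue (202, 111, 81, 209) [ 549.3 -331.6  197.4   67.7    9.2] [array([-19.1, -36.9,  97.8]), ('turn z', np.float64(0.029))]
(223, 343, 43, 22) [519.2 343.3  82.   29.1   4.8]
(253, 325, 24, 13) [500.6 284.6  48.8  20.7   5.4]
(205, 160, 8, 23) [ 862.9 -184.5  120.7   19.3  -60.1]
(320, 152, 27, 9) [ 517.7 -381.    83.9   41.8   11.4]
```

View pics/w2.png

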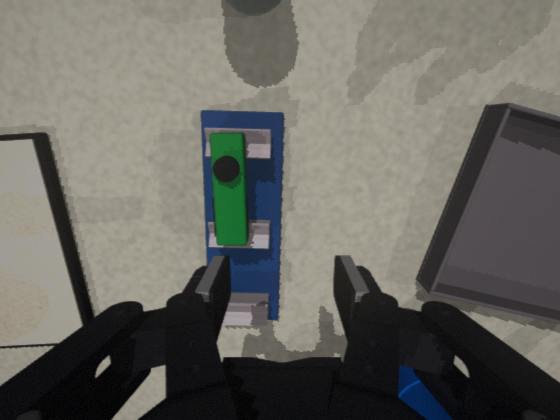

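Emit:
send_rows([
  [[11,-20,0],[0,0,0],50],
  [[11,-19,0],[0,0,0],50],
  [[0,0,40],[0,0,0],50],
  [[0,0,35],[0,0,0],50],
  [[0,0,22],[0,0,0],50],
  [[0,0,0],[0,0,0],50],
  [[0,0,0],[0,0,0],10],
  [[0,0,0],[0,0,0],10],
])

```text
clock: 11.55
position: [510.6, -342.0, 47.9]
ee_rot: [-0.096, 0.995, -0.001, 0.002]
contact_force: [-0.0, 1.9, 6.7]
gripper_width: 22.0
grasp_force: 54.6
```

Emit:
send_rows([
  [[0,0,0],[0,0,0],10],
  [[0,0,-30],[0,0,0],10],
  [[0,0,-40],[0,0,0],10],
  [[0,0,-30],[0,0,0],10],
  [[0,0,0],[0,0,0],10],
])

```text
clock: 12.05
position: [512.1, -343.5, 152.7]
ee_rot: [-0.096, 0.995, -0.003, 0.005]
contact_force: [-0.1, 0.0, 0.1]
gripper_width: 21.9
grasp_force: 59.6
```

Run:
```python
from h import *
st(); print(need([520,390,150],92))
ci=camera_info('wrist');im=get_image('wrist')
for c in blobs(im,'blue'): print(cv2.boundingRect(c),rect(ci,c,10))
g=cv2.cvtColor(im,cv2.COLOR_RGB2HSV); m=cv2.inRange(g,(0,0,110),(180,60,255))
```

```text
t 12.1 P [ 512.1 -343.5  152.7] axes y [-0.19   0.982 -0.008] z [ 0.012 -0.006 -1.   ] F [-0.1  0.   0.1] w 21.9 g 59.6 J [-0.33  0.43 -0.13  0.   -1.   -1.05]
[array([-147.5,  718.5,   -1.4]), ('turn z', np.float64(0.157))]
(408, 344, 22, 26) [ 654.3 -167.6   39.5   10.9   60.2]
(253, 202, 3, 51) [ 543.5 -366.4   50.2    1.9    9.5]
(254, 133, 76, 124) [ 508.3 -338.6  115.2   66.6    9.5]
```

Emit:
send_rows([
  [[-9,45,0],[0,0,0],10],
  [[-9,45,0],[0,0,0],10],
  [[-9,45,0],[0,0,0],10],
  [[-9,45,0],[0,0,0],10],
  [[-9,45,0],[0,0,0],10],
  [[-9,45,0],[0,0,0],10],
  [[-9,45,0],[0,0,0],10],
  [[-9,45,0],[0,0,0],10],
])

```text
clock: 12.9
position: [510.4, 26.9, 145.3]
ee_rot: [-0.095, 0.995, 0.0, -0.001]
contact_force: [1.9, 0.0, -0.8]
gripper_width: 22.1
grasp_force: 59.6
```

Emit:
send_rows([
  [[-9,45,0],[0,0,0],10],
  [[-9,45,0],[0,0,0],10],
  [[-9,45,0],[0,0,0],10],
  [[-9,45,0],[0,0,0],10],
  [[-9,45,0],[0,0,0],10],
  [[-10,43,0],[0,0,0],10],
  [[0,0,0],[0,0,0.12],10],
  [[0,0,0],[0,0,0],10],
])

```text
clock: 13.7
position: [513.6, 299.6, 144.5]
ee_rot: [-0.036, 0.999, -0.001, -0.001]
contact_force: [-0.8, -0.8, 0.0]
gripper_width: 22.0
grasp_force: 59.6
```

Run:
```python
from h import *
st(); print(need([520,388,35],92))
```

```text
t 13.7 P [513.6 299.6 144.5] axes y [-0.072  0.997 -0.001] z [-0.002 -0.001 -1.   ] F [-0.8 -0.8  0. ] w 22.0 g 59.6 J [ 0.8   0.41 -0.19 -0.   -0.98 -2.3 ]
[array([-13. ,  87.9, 109.4]), ('turn z', np.float64(0.038))]
```

Emit:
send_rows([
  [[-6,44,0],[0,0,0],10],
  [[-7,44,0],[0,0,0.04],10],
  [[0,0,40],[0,0,0],10],
  [[0,0,40],[0,0,0],10],
  [[0,0,27],[0,0,0],10],
  [[0,0,0],[0,0,0],10],
  [[0,0,0],[0,0,0],34],
  [[0,0,0],[0,0,0],34],
])

```text
clock: 14.5
position: [522.7, 388.1, 41.2]
ee_rot: [-0.016, 1.0, 0.001, 0.002]
contact_force: [0.0, 0.3, 0.1]
gripper_width: 34.2
grasp_force: 0.0
```

Emit:
send_rows([
  [[0,0,-40],[0,0,0],34],
  [[0,0,-40],[0,0,0],50],
  [[0,0,-45],[0,0,0],60],
  [[0,-40,-30],[0,0,0],60],
  [[0,-40,0],[0,0,0],60],
  [[0,-40,0],[0,0,0],60],
  [[0,-40,0],[0,0,0],60],
  [[0,0,0],[0,0,0],60],
])

```text
clock: 15.3
position: [526.3, 223.7, 197.0]
ee_rot: [-0.013, 1.0, 0.001, 0.002]
contact_force: [0.1, 0.6, -0.5]
gripper_width: 60.0
grasp_force: 0.0
```

Run:
```python
from h import *
st(); a=snap('scene','s3.png');b=snap('side','d3.png');w=snap('wrist','w3.png')
cv2.imwrite('pics/m3.png',np.hstack([w[:,:,::-1],b[120:,180:420,::-1].copy() if 0 else cv2.copyMakeBorder(b[130:,150:390,::-1],0,130,0,0,0)]))
```

```text
t 15.3 P [526.3 223.7 197. ] axes y [-0.027  1.     0.002] z [ 0.003  0.002 -1.   ] F [ 0.1  0.6 -0.5] w 60.0 g 0.0 J [ 0.69  0.32 -0.18  0.   -1.07 -2.23]
```

View pics/m3.png

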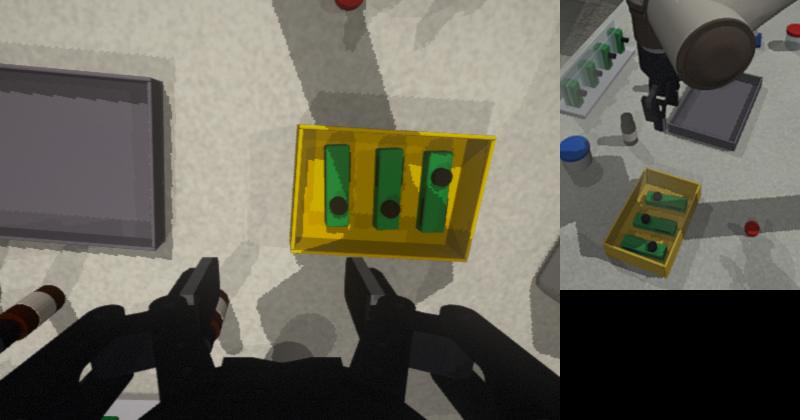

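Emit:
send_rows([
  [[0,0,0],[0,0,-0.14],60],
  [[0,0,0],[0,0,-0.14],60],
  [[0,0,0],[0,0,-0.14],60],
  [[0,0,0],[0,0,-0.14],60],
  [[0,0,0],[0,0,-0.14],60],
  [[0,0,0],[0,0,-0.14],60],
  [[0,0,0],[0,0,-0.14],60],
  [[0,0,0],[0,0,-0.14],60],
])

```text
clock: 16.25
position: [526.5, 229.1, 194.5]
ee_rot: [-0.547, 0.837, 0.0, 0.001]
contact_force: [0.5, 0.7, -0.3]
gripper_width: 59.9
grasp_force: 0.0
```

Emit:
send_rows([
  [[0,0,0],[0,0,-0.14],60],
  [[0,0,0],[0,0,-0.14],60],
  [[0,0,0],[0,0,-0.14],60],
  [[0,0,0],[0,0,-0.14],60],
  [[0,-20,0],[0,0,-0.03],60],
  [[0,-40,0],[0,0,0],60],
  [[0,-40,0],[0,0,0],60],
  [[0,0,0],[0,0,0],60],
])

```text
clock: 17.05
position: [628.5, 245.8, 192.5]
ee_rot: [0.765, -0.644, 0.001, -0.001]
contact_force: [-1.4, -0.4, -0.4]
gripper_width: 59.9
grasp_force: 0.0
```

Run:
```python
from h import *
st()
```

```text
t 17.1 P [628.5 245.8 192.5] axes y [-0.986 -0.17  -0.001] z [ 0.001  0.    -1.   ] F [-1.4 -0.4 -0.4] w 59.9 g 0.0 J [ 0.61  0.49  0.09  0.   -1.16 -0.44]
```

Now lean +45° about tool y.

Emit:
send_rows([
  [[0,0,0],[0,0.13,0],60],
  [[0,0,0],[0,0.13,0],60],
  [[0,0,0],[0,0.13,0],60],
  [[0,0,0],[0,0.13,0],60],
  [[0,0,0],[0,0.13,0],60],
  [[0,0,0],[0,0.13,0],60],
  [[0,0,0],[0,0,0],60],
  [[0,0,0],[0,0,0],60],
])

```text
clock: 17.85
position: [624.4, 245.1, 193.3]
ee_rot: [0.708, -0.596, 0.29, 0.245]
contact_force: [0.0, -0.6, 1.7]
gripper_width: 59.8
grasp_force: 0.0
```

```bash
cat >> h.py <<'E'
def grasp_at(g,back=0):
    s,P,R=pose(); z=R.as_matrix()[:,2]; return np.array(g)+z*(19-back)
E
python3 - <<'E'
from h import *
st(); print(need(grasp_at([663,148,43],100)),need(grasp_at([663,148,43])))
w=snap('wrist','w4.png');ci=camera_info('wrist'); print(proj(ci,[663,148,85]),proj(ci,[663,148,0]),proj(ci,[765,230,52]))
E
```

```text
t 17.9 P [624.4 245.1 193.3] axes y [-0.985 -0.171  0.001] z [ 0.119 -0.692 -0.712] F [ 0.  -0.6  1.7] w 59.8 g 0.0 J [ 0.83  0.66 -0.03  0.59 -1.45 -0.91]
[array([-32.8, -21.5,  97.8])] [array([-32.8, -21.5, 197.8])]
[259.80594025 205.95663665] [264.3772097  242.16497601] [138.90026135 281.76126096]
```

View pics/w4.png

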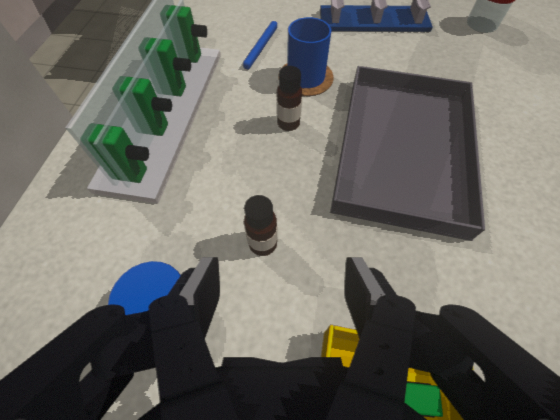

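Emit:
send_rows([
  [[-33,-22,0],[0,0,0],60],
  [[0,0,45],[0,0,0],60],
  [[0,0,45],[0,0,0],60],
  [[0,0,45],[0,0,0],60],
  [[0,0,40],[0,0,0],60],
  [[0,0,23],[0,0,0],60],
  [[0,0,0],[0,0,0],60],
  [[0,0,0],[0,0,0],60],
])

```text
clock: 18.7
position: [667.4, 133.5, 31.7]
ee_rot: [0.707, -0.597, 0.291, 0.244]
contact_force: [0.2, 1.2, -0.4]
gripper_width: 60.0
grasp_force: 0.0
```

Run:
```python
from h import *
st(); print(need(grasp_at([663,148,43])))
snap('wrist','w5.png')
```

```text
t 18.7 P [667.4 133.5  31.7] axes y [-0.986 -0.168 -0.003] z [ 0.12  -0.692 -0.712] F [ 0.2  1.2 -0.4] w 60.0 g 0.0 J [ 0.65  0.79 -0.26  0.78 -1.09 -1.06]
[array([-2.8,  1.9,  0.4])]
```

View pics/w5.png

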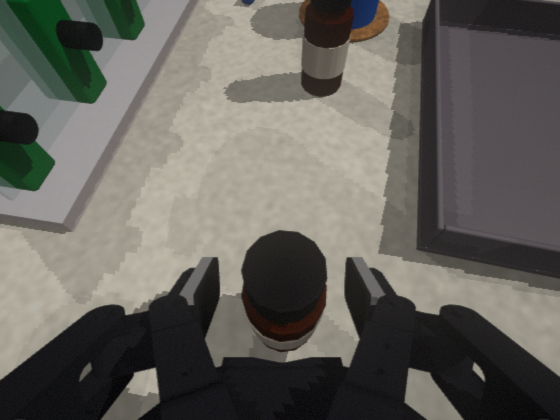

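Emit:
send_rows([
  [[-3,2,0],[0,0,0],60],
  [[0,0,0],[0,0,0],20],
  [[0,0,0],[0,0,0],20],
  [[0,0,0],[0,0,0],20],
  [[0,0,0],[0,0,0],20],
  [[21,0,-21],[0,0,0],20],
  [[28,0,-28],[0,0,0],20],
  [[28,0,-28],[0,0,0],20],
])

```text
clock: 19.55
position: [663.3, 134.2, 136.6]
ee_rot: [0.707, -0.596, 0.29, 0.246]
contact_force: [1.1, 0.1, -0.7]
gripper_width: 32.1
grasp_force: 59.5
```

Emit:
send_rows([
  [[28,0,-28],[0,-0.13,0],20],
  [[0,0,0],[0,-0.13,0],20],
  [[0,0,0],[0,-0.13,0],20],
  [[0,0,0],[0,-0.13,0],20],
  [[0,0,0],[0,-0.13,0],20],
  [[0,0,0],[0,-0.13,0],20],
  [[0,0,0],[0,0,0],20],
  [[0,0,0],[0,0,0],20],
])

```text
clock: 20.35
position: [663.9, 133.4, 175.9]
ee_rot: [0.764, -0.645, 0.0, 0.001]
contact_force: [0.3, -0.7, -0.9]
gripper_width: 32.6
grasp_force: 59.6
```

Run:
```python
from h import *
st(); print(need([560,-250,250],9.2))
```

```text
t 20.4 P [663.9 133.4 175.9] axes y [-0.986 -0.167  0.001] z [-0.001 -0.001 -1.   ] F [ 0.3 -0.7 -0.9] w 32.6 g 59.6 J [ 0.44  0.51  0.07  0.   -1.13 -0.27]
[array([360.7, 166.7, -73.6]), ('turn z', np.float64(0.008))]
```

Emit:
send_rows([
  [[45,20,-10],[0,0,0],20],
  [[45,20,-10],[0,0,0],20],
  [[45,20,0],[0,0,0],20],
  [[45,20,0],[0,0,0],20],
  [[45,20,0],[0,0,0],20],
  [[45,20,0],[0,0,0],20],
  [[45,20,0],[0,0,0],20],
  [[45,20,0],[0,0,0],20],
])

```text
clock: 21.15
position: [566.4, -247.5, 195.2]
ee_rot: [0.765, -0.644, -0.001, 0.001]
contact_force: [1.4, 0.3, -0.7]
gripper_width: 32.5
grasp_force: 59.7
```

Emit:
send_rows([
  [[0,0,0],[0,-0.13,0],20],
  [[0,0,0],[0,-0.13,0],20],
  [[0,0,0],[0,-0.13,0],20],
  [[0,0,0],[0,-0.13,0],20],
  [[0,0,0],[0,-0.13,0],20],
  [[0,0,0],[0,-0.13,0],20],
  [[0,0,0],[0,0,0],20],
  [[0,0,0],[0,0,0],20],
])

```text
clock: 21.95
position: [567.1, -246.7, 194.2]
ee_rot: [0.707, -0.597, -0.292, -0.243]
contact_force: [0.4, 0.9, -1.4]
gripper_width: 32.3
grasp_force: 59.7
```

Run:
```python
from h import *
st(); print(need(grasp_at([549.3,-331.6,115]),9.2), need(grasp_at([549.3,-331.6,56])))
w=snap('wrist','w6.png'); d=snap('side','d6.png')
cv2.imwrite('pics/m6.png',np.hstack([cv2.resize(w,(400,300)),cv2.resize(d[90:240,200:400],(400,300))])[:,:,::-1])
```

```text
t 21.9 P [ 567.1 -246.7  194.2] axes y [-0.986 -0.17   0.004] z [-0.122  0.692 -0.711] F [ 0.4  0.9 -1.4] w 32.3 g 59.7 J [-0.47  0.68  0.44 -0.62 -1.81  0.64]
[array([113.1,  31.6,  18.7]), ('turn z', np.float64(0.01))] [array([154.6,  31.4,  60.7])]
```

View pics/m6.png

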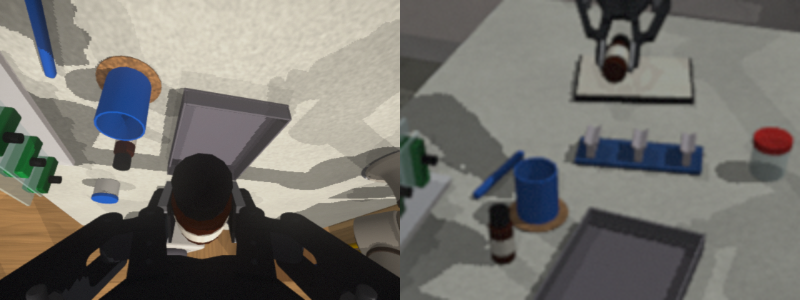

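Emit:
send_rows([
  [[40,11,6],[0,0,0],20],
  [[40,11,6],[0,0,0],20],
  [[33,10,7],[0,0,0],20],
  [[0,0,0],[0,0,0.01],20],
  [[0,0,0],[0,0,0],20],
])

```text
clock: 22.55
position: [547.4, -317.5, 103.9]
ee_rot: [0.705, -0.599, -0.292, -0.243]
contact_force: [1.0, 0.0, 1.0]
gripper_width: 32.7
grasp_force: 59.7
```

Run:
```python
from h import *
st(); print(need(grasp_at([549.3,-331.6,56]),9.2))
w=snap('wrist','w7.png'); d=snap('side','d7.png'); s=snap('scene','s7.png')
cv2.imwrite('pics/m7.png',np.hstack([cv2.resize(s[220:340,100:260],(400,300)),cv2.resize(d[100:205,250:390],(400,300))])[:,:,::-1])
```

```text
t 22.6 P [ 547.4 -317.5  103.9] axes y [-0.987 -0.163  0.007] z [-0.12   0.692 -0.712] F [1. 0. 1.] w 32.7 g 59.7 J [-0.56  0.81  0.44 -0.56 -1.75  0.78]
[array([43.7,  0.1, 43.1]), ('turn z', np.float64(0.003))]
```

View pics/m7.png

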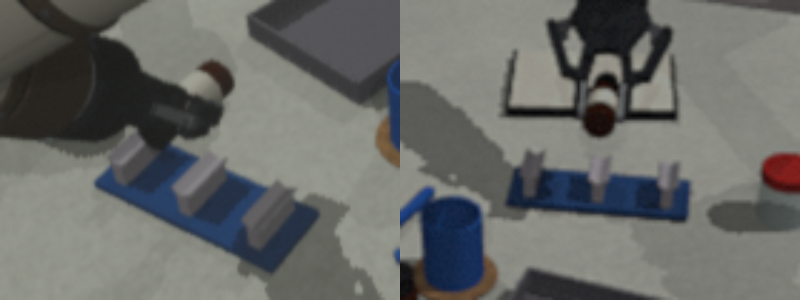

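Emit:
send_rows([
  [[20,0,20],[0,0,0],20],
  [[18,0,18],[0,0,0],20],
  [[4,0,4],[0,0,0],20],
  [[0,0,0],[0,0,0],20],
  [[0,0,0],[0,0,0],20],
])

```text
clock: 23.2
position: [547.7, -319.1, 45.7]
ee_rot: [0.705, -0.599, -0.291, -0.243]
contact_force: [-0.2, 0.6, -0.1]
gripper_width: 32.7
grasp_force: 59.7
```

Run:
```python
from h import *
st(); print(need(grasp_at([549.3,-331.6,54]),9.2))
d=snap('side','d8.png'); s=snap('scene','s8.png')
cv2.imwrite('pics/m8.png',np.hstack([cv2.resize(s[220:340,100:260],(400,300)),cv2.resize(d[100:205,250:390],(400,300))])[:,:,::-1])
```

```text
t 23.2 P [ 547.7 -319.1   45.7] axes y [-0.987 -0.163  0.005] z [-0.118  0.691 -0.713] F [-0.2  0.6 -0.1] w 32.7 g 59.7 J [-0.56  0.88  0.41 -0.55 -1.67  0.83]
[array([3.2, 0.5, 4.2]), ('turn z', np.float64(0.003))]
```

View pics/m8.png

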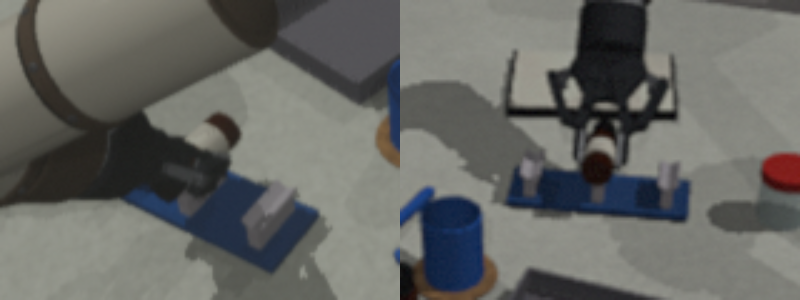

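Emit:
send_rows([
  [[2,0,2],[0,0,0],20],
  [[1,0,1],[0,0,0],20],
  [[0,0,0],[0,0,0],20],
  [[0,0,0],[0,0,0],20],
])

```text
clock: 23.7
position: [547.0, -319.0, 40.3]
ee_rot: [0.704, -0.6, -0.292, -0.244]
contact_force: [0.5, 0.3, 3.1]
gripper_width: 32.8
grasp_force: 60.1
```

Emit:
send_rows([
  [[1,0,1],[0,0,0],20],
  [[0,0,0],[0,0,0],20],
  [[0,0,0],[0,0,0],20],
])

```text
clock: 24.0
position: [547.0, -319.0, 40.2]
ee_rot: [0.705, -0.599, -0.292, -0.244]
contact_force: [0.7, 0.1, 6.8]
gripper_width: 32.6
grasp_force: 60.2
```

Emit:
send_rows([
  [[0,0,0],[0,0,0],36],
  [[0,0,0],[0,0,0],45],
  [[0,0,0],[0,0,0],50],
  [[0,0,-20],[0,0,0],50],
  [[0,0,-40],[0,0,0],50],
  [[0,0,-40],[0,0,0],60],
  [[0,0,-40],[0,0,0],60],
  [[0,0,0],[0,0,0],60],
])

```text
clock: 24.8
position: [563.8, -420.6, 141.1]
ee_rot: [0.705, -0.601, -0.287, -0.243]
contact_force: [-0.3, 0.3, 0.2]
gripper_width: 60.0
grasp_force: 0.0
```

Run:
```python
from h import *
st(); d=snap('side','d9.png'); w=snap('wrist','w9.png'); s=snap('scene','s9.png'); ci=camera_info('wrist')
cv2.imwrite('pics/m9.png',np.hstack([cv2.resize(w,(400,300)),cv2.resize(d[100:205,250:390],(400,300))])[:,:,::-1])
```

```text
t 24.8 P [ 563.8 -420.6  141.1] axes y [-0.987 -0.159  0.002] z [-0.113  0.688 -0.717] F [-0.3  0.3  0.2] w 60.0 g 0.0 J [-0.65  0.92  0.77 -0.55 -1.97  0.74]
```

View pics/m9.png

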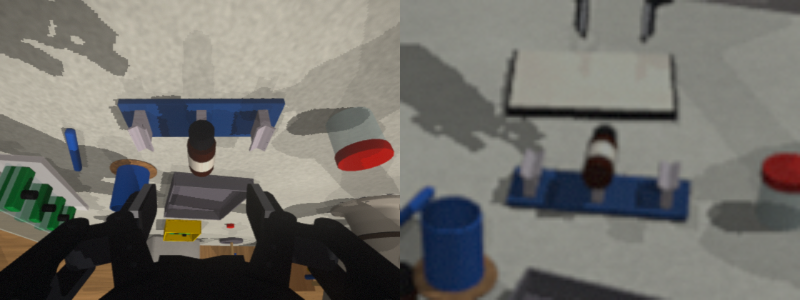

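Emit:
send_rows([
  [[-28,0,-28],[0,0,0],60],
  [[-28,0,-28],[0,0,0],60],
  [[0,0,0],[0,0.13,0],60],
  [[0,0,0],[0,0.13,0],60],
  [[0,0,0],[0,0.13,0],60],
  [[0,0,0],[0,0.13,0],60],
  [[0,0,0],[0,0.13,0],60],
  [[0,0,0],[0,0.13,0],60],
])

```text
clock: 25.75
position: [563.7, -413.9, 216.1]
ee_rot: [0.763, -0.646, -0.001, 0.004]
contact_force: [0.0, 0.4, 0.8]
gripper_width: 60.1
grasp_force: 0.0
```

Emit:
send_rows([
  [[-45,-16,0],[0,0,0],60],
  [[-45,-16,0],[0,0,0],60],
  [[-45,-16,0],[0,0,0],60],
  [[-45,-16,0],[0,0,0],60],
  [[-45,-16,0],[0,0,0],60],
  [[-45,-16,0],[0,0,0],60],
  [[-45,-16,0],[0,0,0],60],
  [[-45,-16,0],[0,0,0],60],
])

```text
clock: 26.55
position: [630.3, -36.6, 214.3]
ee_rot: [0.763, -0.647, -0.004, 0.004]
contact_force: [1.5, -0.5, 0.1]
gripper_width: 59.8
grasp_force: 0.0
```

Emit:
send_rows([
  [[-45,-16,0],[0,0,0],60],
  [[-45,-16,0],[0,0.13,0],60],
  [[0,0,0],[0,0.13,0],60],
  [[0,0,0],[0,0.13,0],60],
  [[0,0,0],[0,0.13,0],60],
  [[0,0,0],[0,0.13,0],60],
  [[0,0,0],[0,0.13,0],60],
  [[0,0,0],[0,0,0],60],
])

```text
clock: 27.35
position: [646.3, 56.1, 211.0]
ee_rot: [0.708, -0.594, 0.287, 0.253]
contact_force: [-0.9, -0.8, -0.3]
gripper_width: 60.1
grasp_force: 0.0
```

Run:
```python
from h import *
st(); print(need(grasp_at([665,-48,43],100),9.2),need(grasp_at([665,-48,43])))
w=snap('wrist','w10.png');ci=camera_info('wrist')
print(proj(ci,[665,-48,85]),proj(ci,[665,-48,0]))
g=cv2.cvtColor(w,cv2.COLOR_RGB2GRAY)
m=(g<45).astype(np.uint8); m[250:]=0
n,l,s,c=cv2.connectedComponentsWithStats(m)
print([(s[i].tolist(),c[i].round()) for i in range(1,n) if s[i,4]>60])
```

```text
t 27.4 P [646.3  56.1 211. ] axes y [-0.986 -0.167  0.017] z [ 0.106 -0.699 -0.707] F [-0.9 -0.8 -0.3] w 60.1 g 0.0 J [ 0.58  0.53 -0.26  0.74 -1.27 -0.82]
[array([-43.9,  -4. , 112.6]), ('turn z', np.float64(0.008))] [array([-43.9,  -4. , 212.6])]
[279.38031636 212.63034867] [278.97359885 246.18219777]
[([353, 34, 52, 6, 187], array([380.,  37.])), ([375, 49, 15, 19, 133], array([381.,  56.])), ([378, 76, 25, 24, 423], array([389.,  89.])), ([162, 127, 19, 13, 172], array([170., 134.])), ([294, 146, 30, 13, 122], array([311., 153.])), ([278, 156, 36, 41, 985], array([294., 177.])), ([136, 177, 23, 27, 334], array([147., 187.])), ([264, 203, 28, 42, 933], array([278., 224.])), ([105, 240, 27, 10, 205], array([117., 246.]))]
```

Emit:
send_rows([
  [[-44,-4,0],[0,0,0.01],60],
  [[0,0,45],[0,0,0],60],
  [[0,0,45],[0,0,0],60],
  [[0,0,45],[0,0,0],60],
  [[0,0,45],[0,0,0],60],
  [[0,0,32],[0,0,0],60],
  [[0,0,0],[0,0,0],60],
  [[0,0,0],[0,0,0],60],
])

```text
clock: 28.2
position: [670.6, -62.1, 34.5]
ee_rot: [0.702, -0.602, 0.289, 0.247]
contact_force: [0.3, 0.4, -0.0]
gripper_width: 59.9
grasp_force: 0.0
```

Run:
```python
from h import *
st(); print(need(grasp_at([665,-48,43]),9.2))
```

```text
t 28.2 P [670.6 -62.1  34.5] axes y [-0.988 -0.153 -0.   ] z [ 0.108 -0.694 -0.711] F [ 0.3  0.4 -0. ] w 59.9 g 0.0 J [ 0.34  0.71 -0.49  1.07 -0.91 -1.11]
[array([-4.6,  3.4,  2.5]), ('turn z', np.float64(-0.007))]
```

Emit:
send_rows([
  [[-5,3,2],[0,0,0],60],
  [[0,0,0],[0,0,0],20],
  [[0,0,0],[0,0,0],20],
  [[0,0,0],[0,0,0],20],
  [[0,0,0],[0,0,0],20],
  [[21,0,-21],[0,0,0],20],
  [[28,0,-28],[0,0,0],20],
  [[28,0,-28],[0,0,0],20],
])

```text
clock: 29.0
position: [666.7, -60.1, 138.1]
ee_rot: [0.703, -0.601, 0.288, 0.248]
contact_force: [0.4, 0.5, -0.4]
gripper_width: 32.8
grasp_force: 59.6
```

Emit:
send_rows([
  [[28,0,-28],[0,-0.13,0],20],
  [[0,0,0],[0,-0.13,0],20],
  [[0,0,0],[0,-0.13,0],20],
  [[0,0,0],[0,-0.13,0],20],
  [[0,0,0],[0,-0.13,0],20],
  [[0,0,0],[0,-0.13,0],20],
  [[0,0,-20],[0,0,0],20],
  [[0,0,0],[0,0,0],20],
])

```text
clock: 29.8
position: [669.0, -61.4, 200.1]
ee_rot: [0.759, -0.651, 0.002, -0.002]
contact_force: [-0.4, -0.5, -0.5]
gripper_width: 32.8
grasp_force: 59.6
```

Emit:
send_rows([
  [[30,36,0],[0,0,0],20],
  [[30,36,0],[0,0,0],20],
  [[30,36,0],[0,0,0],20],
  [[30,36,0],[0,0,0],20],
  [[30,36,0],[0,0,0],20],
  [[19,20,0],[0,0,0],20],
  [[0,0,0],[0,0,0],20],
])

```text
clock: 30.5
position: [493.1, -259.5, 196.7]
ee_rot: [0.759, -0.651, -0.001, 0.001]
contact_force: [0.0, -0.1, -0.7]
gripper_width: 32.6
grasp_force: 59.9
```

Emit:
send_rows([
  [[0,0,0],[0,-0.13,0],20],
  [[0,0,0],[0,-0.13,0],20],
  [[0,0,0],[0,-0.13,0],20],
  [[0,0,0],[0,-0.13,0],20],
  [[0,0,0],[0,-0.13,0],20],
  [[0,0,0],[0,-0.13,0],20],
  [[0,0,0],[0,0,0],20],
  [[0,0,0],[0,0,0],20],
])

```text
clock: 31.3
position: [496.2, -257.9, 195.9]
ee_rot: [0.703, -0.602, -0.29, -0.246]
contact_force: [0.5, -0.1, 0.0]
gripper_width: 32.6
grasp_force: 59.8
```

Run:
```python
from h import *
st(); print(need(grasp_at([475.3,-343.6,115]),9.2), need(grasp_at([475.3,-343.6,56])))
```

```text
t 31.3 P [ 496.2 -257.9  195.9] axes y [-0.988 -0.155  0.003] z [-0.111  0.694 -0.711] F [ 0.5 -0.1  0. ] w 32.6 g 59.8 J [-0.53  0.6   0.28 -0.59 -1.77  0.72]
[array([114.9,  33.8,  19.4]), ('turn z', np.float64(-0.005))] [array([156.3,  33.6,  61.4])]
```

Emit:
send_rows([
  [[40,12,6],[0,0,0],20],
  [[40,11,6],[0,0,0],20],
  [[35,11,7],[0,0,0],20],
  [[0,0,0],[0,0,0],20],
  [[20,0,20],[0,0,0],20],
  [[18,0,18],[0,0,0],20],
  [[0,0,0],[0,0,0],20],
  [[0,0,0],[0,0,0],20],
])

```text
clock: 32.1
position: [474.0, -330.7, 51.2]
ee_rot: [0.704, -0.6, -0.288, -0.246]
contact_force: [0.0, 0.0, -0.5]
gripper_width: 32.7
grasp_force: 59.8
```

Run:
```python
from h import *
st(); print(need(grasp_at([475.3,-343.6,54]),9.2))
```

```text
t 32.1 P [ 474.  -330.7   51.2] axes y [-0.987 -0.158 -0.001] z [-0.11   0.693 -0.713] F [ 0.   0.  -0.5] w 32.7 g 59.8 J [-0.63  0.81  0.25 -0.52 -1.62  0.92]
[array([7.3, 0.8, 7.9]), ('turn z', np.float64(-0.002))]
```

Emit:
send_rows([
  [[5,1,5],[0,0,0],20],
  [[2,0,2],[0,0,0],20],
  [[0,0,0],[0,0,0],20],
  [[0,0,0],[0,0,0],20],
])

```text
clock: 32.5
position: [473.0, -331.7, 41.5]
ee_rot: [0.704, -0.601, -0.288, -0.248]
contact_force: [2.6, 0.4, 6.0]
gripper_width: 32.5
grasp_force: 60.1
```

Emit:
send_rows([
  [[1,0,1],[0,0,0],20],
  [[0,0,0],[0,0,0],20],
  [[0,0,0],[0,0,0],20],
])

```text
clock: 32.8
position: [473.0, -331.7, 41.4]
ee_rot: [0.704, -0.6, -0.288, -0.248]
contact_force: [1.7, 0.0, 9.9]
gripper_width: 32.6
grasp_force: 60.5
```

Emit:
send_rows([
  [[0,0,0],[0,0,0],36],
  [[0,0,0],[0,0,0],45],
  [[0,0,0],[0,0,0],50],
  [[0,0,-20],[0,0,0],50],
  [[0,0,-40],[0,0,0],50],
  [[0,0,-40],[0,0,0],60],
  [[0,0,-40],[0,0,0],80],
  [[-28,0,-28],[0,0,0],80],
])

```text
clock: 33.6
position: [486.2, -431.0, 174.8]
ee_rot: [0.701, -0.602, -0.291, -0.247]
contact_force: [0.9, -0.5, -0.9]
gripper_width: 80.0
grasp_force: 0.0
```

Emit:
send_rows([
  [[-28,0,-28],[0,0,0],80],
  [[0,0,0],[0,0.13,0],80],
  [[0,0,0],[0,0.13,0],80],
  [[0,0,0],[0,0.13,0],80],
  [[0,0,0],[0,0.13,0],80],
  [[0,0,0],[0,0.13,0],80],
  [[0,0,0],[0,0.13,0],80],
  [[0,0,0],[0,0,0],80],
])

```text
clock: 34.4
position: [484.9, -424.6, 216.0]
ee_rot: [0.761, -0.648, -0.002, 0.001]
contact_force: [0.4, 0.3, -0.7]
gripper_width: 79.9
grasp_force: 0.0
```

Emit:
send_rows([
  [[-44,-20,0],[0,0,0],80],
  [[-44,-20,0],[0,0,0],80],
  [[-44,-20,0],[0,0,0],80],
  [[-44,-20,0],[0,0,0],80],
  [[-44,-20,0],[0,0,0],80],
  [[-44,-20,0],[0,0,0],80],
  [[-44,-20,0],[0,0,0],80],
  [[-44,-20,0],[0,0,0],80],
])

```text
clock: 35.2
position: [591.6, -54.3, 216.9]
ee_rot: [0.76, -0.65, -0.0, -0.0]
contact_force: [0.9, -0.0, 0.2]
gripper_width: 80.1
grasp_force: 0.0
```

Run:
```python
from h import *
st(); print(need([640,60,215]))
```

```text
t 35.2 P [591.6 -54.3 216.9] axes y [-0.988 -0.154  0.   ] z [-0.     0.001 -1.   ] F [ 0.9 -0.   0.2] w 80.1 g 0.0 J [ 0.18  0.34 -0.09 -0.   -1.14 -0.03]
[array([-105.4,  -65.5,    2. ])]
```

Run:
```python
from h import *
w=snap('wrist','w11.png');ci=camera_info('wrist')
for c in blobs(w,'blue',200):
    P=np.array([onz(ci,u,v,75)[:2] for u,v in c.reshape(-1,2)],np.float32)
    print(cv2.boundingRect(c),cv2.minEnclosingCircle(P),rect(ci,c,75))
    hull=cv2.convexHull(P).reshape(-1,2)
    # circle of radius 31 fitted on the points farthest from the camera foot
    o=ray(ci,0,0)[0][:2]; print('cam',ray(ci,0,0)[0].round())
for n in('side','scene'):
    im=get_image(n);ci=camera_info(n)
    for c in blobs(im,'blue',200):
        b=cv2.boundingRect(c); e=cv2.convexHull(c); 
        if n=='side' and not 200<b[0]<300 or n=='scene' and not 240<b[0]<290: continue
        # rim: topmost edge = far rim; left/right extremes of upper part give centre
        p=c.reshape(-1,2); print(n,b)
        K=[onz(ci,u,v,75)[:2] for u,v in p]
        K=np.array(K); cam=ray(ci,0,0)[0]; d=np.array([660,-130])-cam[:2]; d/=np.linalg.norm(d); q=np.array([-d[1],d[0]])
        s=K@q; f=K@d
        print('lateral mid',(s.max()+s.min())/2,'width',np.ptp(s),'far',f.max(),'-> centre',(f.max()-31)*d+ (s.max()+s.min())/2*q)
```

```text
(89, 383, 42, 37) ((751.4202270507812, 211.97198486328125), 31.75582504272461) [752.6 209.8  50.7  46.2 -80.6]
cam [ 605. -118.  359.]
(189, 40, 77, 80) ((655.125, -144.1103973388672), 33.257171630859375) [ 656.4 -145.4   63.3   61.2    9.2]
cam [ 605. -118.  359.]
(135, 0, 29, 73) ((721.0596313476562, -168.5522003173828), 28.57147979736328) [ 722.8 -168.9   56.8   11.    79.1]
cam [ 605. -118.  359.]
side (237, 166, 42, 36)
lateral mid 568.8036767840921 width 111.90823705199728 far 444.4090136866375 -> centre [ 686.18069909 -153.62513961]
side (288, 160, 63, 17)
lateral mid 390.0667569596701 width 181.29432759529914 far 463.0157580609385 -> centre [ 529.51877239 -241.66000866]
scene (258, 292, 46, 33)
lateral mid -456.4493589421447 width 88.69509849350385 far -641.6418057846237 -> centre [ 771.44678457 -256.24768242]
scene (255, 242, 26, 41)
lateral mid -426.81650659559637 width 57.86428415984142 far -485.1153350495304 -> centre [ 652.71539207 -150.03328409]
```

View pics/w11.png

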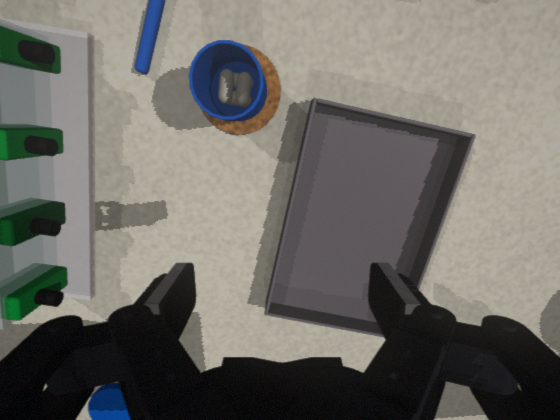

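Emit:
send_rows([
  [[-35,-22,0],[0,0,0],85],
  [[-35,-22,0],[0,0,0],85],
  [[-35,-22,0],[0,0.13,0],85],
  [[0,0,0],[0,0.13,0],85],
  [[0,0,0],[0,0.13,0],85],
  [[0,0,0],[0,0.13,0],85],
  [[0,0,0],[0,0.13,0],85],
  [[0,0,0],[0,0.13,0],85],
])

```text
clock: 36.15
position: [640.3, 57.2, 217.5]
ee_rot: [0.702, -0.601, 0.291, 0.249]
contact_force: [-0.2, -0.9, -0.9]
gripper_width: 84.9
grasp_force: 0.0
```

Emit:
send_rows([
  [[0,0,0],[0,0.13,0],85],
  [[0,0,0],[0,0.14,0],85],
  [[0,0,0],[0,0,0],85],
  [[0,0,0],[0,0,0],85],
])

```text
clock: 36.55
position: [639.9, 57.1, 216.1]
ee_rot: [0.658, -0.563, 0.38, 0.326]
contact_force: [0.0, 0.5, -0.1]
gripper_width: 85.2
grasp_force: 0.0
```

Run:
```python
from h import *
st(); g=[654.5,-145,54]; print(need(grasp_at(g,-5+120)),need(grasp_at(g,-5)))
w=snap('wrist','w12.png');ci=camera_info('wrist')
for c in blobs(w,'blue',200): print(cv2.boundingRect(c),rect(ci,c,79))
for a in(-31,0,31): print(proj(ci,[654.5+a,-145,79]).round(),proj(ci,[654.5+a,-145,4]).round())
```

```text
t 36.5 P [639.9  57.1 216.1] axes y [-0.988 -0.153  0.002] z [ 0.132 -0.857 -0.499] F [ 0.   0.5 -0.1] w 85.2 g 0.0 J [ 0.63  0.6  -0.33  0.9  -1.41 -1.  ]
[array([-39.7,  16.2, 159.9])] [array([-39.7,  16.2, 279.9])]
(273, 181, 47, 69) [ 649.9 -122.3  113.8   58.5  -81.4]
(224, 171, 39, 54) [ 717.9 -141.6  104.2   10.9   78.4]
(494, 0, 66, 72) [  72.7 -969.   752.3  125.3   67.3]
[320. 201.] [316. 240.]
[295. 198.] [294. 237.]
[271. 196.] [272. 235.]
```

Emit:
send_rows([
  [[-40,16,0],[0,0,0],85],
  [[0,0,40],[0,0,0],85],
  [[0,0,40],[0,0,0],85],
  [[0,0,40],[0,0,0],85],
  [[0,0,40],[0,0,0],85],
  [[0,0,30],[0,0,0],85],
  [[0,0,0],[0,0,0],85],
  [[0,0,0],[0,0,0],85],
])

```text
clock: 37.4
position: [647.1, -88.9, 89.2]
ee_rot: [0.657, -0.564, 0.381, 0.325]
contact_force: [0.6, 0.5, -0.1]
gripper_width: 85.1
grasp_force: 0.0
```

Run:
```python
from h import *
st(); g=[654.5,-145,54]; print(need(grasp_at(g,-5)))
w=snap('wrist','w13.png');ci=camera_info('wrist')
for c in blobs(w,'blue',200): print(cv2.boundingRect(c),rect(ci,c,79))
for a in(-31,0,31): print(proj(ci,[654.5+a,-145-.15*a*0,79]).round(),proj(ci,[654.5+a,-145,4]).round())
```

```text
t 37.4 P [647.1 -88.9  89.2] axes y [-0.988 -0.152 -0.003] z [ 0.134 -0.857 -0.498] F [ 0.6  0.5 -0.1] w 85.1 g 0.0 J [ 0.35  0.69 -0.58  1.22 -1.13 -1.25]
[array([-2.3,  1.3, 90.6])]
(240, 172, 94, 128) [ 651.  -129.1  101.    59.8  -81.6]
(166, 161, 74, 91) [ 705.2 -143.2   88.8   10.7   78.8]
(314, 135, 41, 34) [ 624.9 -211.9   48.2   29.1   89.7]
(431, 134, 62, 33) [ 532.2 -226.8   43.5   38.5  -81.6]
(358, 134, 64, 34) [ 585.6 -218.4   44.8   43.6  -81.6]
(531, 0, 29, 34) [ 296.8 -645.9  236.8   33.9   64.8]
[333. 210.] [323. 277.]
[285. 205.] [285. 272.]
[238. 200.] [247. 267.]
```

Emit:
send_rows([
  [[-2,1,30],[0,0,0],85],
  [[0,0,30],[0,0,0],85],
  [[0,0,20],[0,0,0],85],
  [[0,0,10],[0,0,0],85],
  [[0,0,0],[0,0,0],85],
  [[0,0,0],[0,0,0],85],
])

```text
clock: 38.05
position: [658.3, -162.8, 42.2]
ee_rot: [0.658, -0.562, 0.382, 0.325]
contact_force: [0.3, -0.0, -0.7]
gripper_width: 85.0
grasp_force: 0.0
```

Emit:
send_rows([
  [[0,0,0],[0,0,0],50],
  [[0,0,0],[0,0,0],50],
  [[0,0,0],[0,0,0],50],
  [[0,0,0],[0,0,0],50],
])

```text
clock: 38.45
position: [658.2, -162.9, 42.5]
ee_rot: [0.658, -0.562, 0.382, 0.325]
contact_force: [-2.5, 4.3, 5.6]
gripper_width: 59.9
grasp_force: 64.9
```

Emit:
send_rows([
  [[10,0,-6],[0,0,0],50],
  [[20,0,-12],[0,0,0],50],
  [[25,0,-15],[0,0,0],50],
  [[25,0,-15],[0,0,0],50],
  [[0,0,0],[0,0,0],50],
  [[0,0,0],[0,0,0],50],
])

```text
clock: 39.05
position: [656.8, -162.0, 134.6]
ee_rot: [0.658, -0.563, 0.381, 0.325]
contact_force: [-0.7, -0.9, -2.5]
gripper_width: 60.1
grasp_force: 64.8
```

Run:
```python
from h import *
st(); print(need([497,55,130]))
```

```text
t 39.0 P [ 656.8 -162.   134.6] axes y [-0.988 -0.155 -0.001] z [ 0.135 -0.856 -0.499] F [-0.7 -0.9 -2.5] w 60.1 g 64.8 J [ 0.21  0.62 -0.59  1.32 -1.11 -1.16]
[array([-123.2,  124.3, -204.9])]
```

Emit:
send_rows([
  [[-15,15,-26],[0,0,0],50],
  [[-15,15,-26],[0,0,0],50],
  [[-15,15,-26],[0,0,0],50],
  [[-15,15,-26],[0,0,0],50],
  [[-15,15,-26],[0,0,0],50],
  [[-16,16,-26],[0,0,0],50],
  [[-16,16,-26],[0,0,0],50],
  [[-16,16,-24],[0,0,0],50],
])

```text
clock: 39.85
position: [497.0, 56.5, 129.1]
ee_rot: [0.658, -0.562, 0.38, 0.326]
contact_force: [0.9, 0.1, -1.4]
gripper_width: 60.0
grasp_force: 65.4
```

Emit:
send_rows([
  [[0,0,0],[0,-0.13,0],50],
  [[0,0,0],[0,-0.13,0],50],
  [[0,0,0],[0,-0.13,0],50],
  [[0,0,0],[0,-0.13,0],50],
  [[0,0,0],[0,-0.13,0],50],
  [[0,0,0],[0,-0.13,0],50],
  [[0,0,0],[0,-0.13,0],50],
  [[0,0,0],[0,-0.13,0],50],
])

```text
clock: 40.65
position: [497.2, 55.9, 129.5]
ee_rot: [0.76, -0.65, 0.001, 0.002]
contact_force: [-0.3, -1.7, -0.6]
gripper_width: 59.9
grasp_force: 65.5
```

Run:
```python
from h import *
st(); print(need([497,55,100]))
```

```text
t 40.6 P [497.2  55.9 129.5] axes y [-0.988 -0.156  0.001] z [-0.001 -0.005 -1.   ] F [-0.3 -1.7 -0.6] w 59.9 g 65.5 J [ 0.44  0.28 -0.44  0.01 -0.86 -0.29]
[array([ 0.7,  0.3, 29.5])]
```

Emit:
send_rows([
  [[0,0,12],[0,-0.13,0],50],
  [[0,0,12],[0,-0.13,0],50],
  [[0,0,0],[0,-0.13,0],50],
  [[0,0,0],[0,-0.12,0],50],
  [[0,0,0],[0,-0.12,0],50],
  [[0,0,0],[0,-0.12,0],50],
  [[0,0,0],[0,-0.12,0],50],
  [[0,0,0],[0,-0.12,0],50],
])

```text
clock: 41.45
position: [498.1, 56.5, 105.6]
ee_rot: [0.669, -0.573, -0.359, -0.307]
contact_force: [-0.8, 0.8, -2.4]
gripper_width: 59.6
grasp_force: 65.6
```

Emit:
send_rows([
  [[0,0,0],[0,-0.12,0],50],
  [[0,0,0],[0,0,0],50],
  [[0,0,0],[0,0,0],50],
  [[0,0,0],[0,0,0],50],
  [[0,0,0],[0,0,0],50],
  [[0,0,0],[0,0,0],50],
  [[0,0,0],[0,0,0],50],
  [[0,0,0],[0,0,0],50],
])

```text
clock: 42.25
position: [498.1, 57.5, 106.8]
ee_rot: [0.648, -0.554, -0.397, -0.34]
contact_force: [0.4, -0.1, -1.3]
gripper_width: 60.0
grasp_force: 65.6
```

Run:
```python
from h import *
st()
for n in('scene','side','wrist'):
    im=snap(n,n+'14.png'); ci=camera_info(n)
    h=cv2.cvtColor(im,cv2.COLOR_RGB2HSV)
    T=np.array([proj(ci,p) for p in([580,-152,30],[415,-144,30],[422,100,30],[589,93,30])]).astype(np.int32)
    m=np.zeros(im.shape[:2],np.uint8); cv2.fillPoly(m,[T],255)
    m&=cv2.inRange(h,(0,0,150),(180,50,255)); k,l,s,c=cv2.connectedComponentsWithStats(m)
    print(n,[(s[i].tolist(),onz(ci,*c[i],11)[:2].round()) for i in range(1,k) if s[i,4]>8])
```

```text
t 42.2 P [498.1  57.5 106.8] axes y [-0.988 -0.156 -0.001] z [-0.138  0.88  -0.454] F [ 0.4 -0.1 -1.3] w 60.0 g 65.6 J [-0.21  0.63 -0.07 -0.99 -1.52  0.78]
scene []
side []
wrist [([126, 145, 250, 76, 5631], array([509., 186.])), ([183, 225, 21, 27, 128], array([619., 783.])), ([189, 298, 4, 7, 23], array([  361., -1477.]))]
```

```bash
cat > bars.py <<'E'
from h import *
import sys
def run(save=None):
  for n in('scene','side','wrist'):
    im=cv2.imread(f'pics/{n}{save}.png')[:,:,::-1].copy() if save else get_image(n); ci=camera_info(n)
    h=cv2.cvtColor(im,cv2.COLOR_RGB2HSV)
    T=np.array([proj(ci,p) for p in([572,-147,4],[421,-139,4],[427,94,4],[582,88,4])]).astype(np.int32)
    m=np.zeros(im.shape[:2],np.uint8); cv2.fillPoly(m,[T],255)
    print(n,'median V',np.median(h[...,2][m>0]))
    m&=cv2.inRange(h,(0,0,105),(180,70,255)); k,l,s,c=cv2.connectedComponentsWithStats(m)
    print(n,[(s[i].tolist(),onz(ci,*c[i],11)[:2].round().tolist()) for i in range(1,k) if s[i,4]>8])
run(sys.argv[1] if len(sys.argv)>1 else None)
E
python3 bars.py 14
```

```text
scene median V 82.0
scene [([229, 214, 4, 7, 19], [435.0, -46.0]), ([260, 218, 10, 4, 35], [518.0, 5.0])]
side median V 81.0
side [([279, 223, 5, 6, 21], [571.0, -29.0]), ([332, 229, 5, 8, 27], [434.0, -47.0]), ([292, 239, 9, 3, 20], [521.0, 8.0])]
wrist median V 105.0
wrist [([159, 107, 193, 86, 7453], [507.0, 140.0]), ([299, 126, 8, 5, 13], [478.0, 93.0]), ([199, 235, 7, 12, 33], [603.0, 771.0]), ([218, 314, 3, 10, 10], [496.0, -914.0]), ([221, 325, 3, 9, 9], [508.0, -753.0]), ([224, 335, 4, 12, 12], [517.0, -637.0]), ([228, 348, 4, 9, 9], [523.0, -557.0])]
```

Emit:
send_rows([
  [[-10,0,-10],[0,-0.13,0],50],
  [[-10,0,0],[0,-0.13,0],50],
  [[0,0,0],[0,0,0],50],
  [[0,0,-8],[0,0,0],50],
  [[0,0,8],[0,0,0],50],
  [[0,0,0],[0,0,0],50],
  [[0,0,0],[0,0,0],50],
  [[0,0,0],[0,0,0],50],
])

```text
clock: 43.2
position: [498.2, 56.5, 129.7]
ee_rot: [0.592, -0.505, -0.478, -0.408]
contact_force: [-0.5, 0.2, -0.7]
gripper_width: 60.1
grasp_force: 65.6
```

```bash
python3 bars.py; python3 -c "
from h import *
st()"
```

```text
scene median V 77.0
scene [([260, 218, 10, 4, 35], [517.0, 5.0])]
side median V 74.0
side [([314, 205, 3, 12, 19], [504.0, -118.0]), ([281, 223, 4, 4, 11], [570.0, -36.0]), ([332, 229, 5, 8, 27], [434.0, -47.0]), ([292, 235, 11, 7, 49], [518.0, 1.0])]
wrist median V 90.0
wrist [([171, 33, 6, 4, 11], [551.0, 75.0]), ([179, 34, 166, 20, 686], [501.0, 78.0]), ([150, 83, 186, 50, 3369], [512.0, 177.0]), ([200, 165, 56, 50, 1152], [584.0, 2110.0]), ([193, 224, 17, 3, 28], [444.0, -930.0]), ([184, 295, 9, 10, 59], [489.0, -345.0]), ([221, 325, 3, 9, 9], [516.0, -285.0]), ([224, 335, 3, 9, 9], [518.0, -272.0])]
t 43.4 P [498.3  56.2 129.4] axes y [-0.988 -0.155 -0.   ] z [-0.152  0.966 -0.21 ] F [ 0.4 -0.7 -0.6] w 60.0 g 65.6 J [-0.28  0.72 -0.02 -1.11 -1.73  0.83]
```

Emit:
send_rows([
  [[-10,0,0],[0,0.13,0],50],
  [[0,0,0],[0,0.13,0],50],
  [[0,0,0],[0,0.13,0],50],
  [[0,0,0],[0,0.13,0],50],
  [[0,0,0],[0,0.13,0],50],
  [[0,0,0],[0,0.13,0],50],
  [[0,0,0],[0,0.13,0],50],
  [[0,0,0],[0,0.13,0],50],
])

```text
clock: 44.15
position: [498.4, 58.3, 140.1]
ee_rot: [0.751, -0.642, -0.119, -0.103]
contact_force: [0.5, -1.0, -0.8]
gripper_width: 59.9
grasp_force: 65.5
```

Emit:
send_rows([
  [[0,0,0],[0,0.13,0],50],
  [[0,0,0],[0,0.13,0],50],
  [[0,0,0],[0,0.13,0],50],
  [[0,0,0],[0,0.13,0],50],
  [[0,0,0],[0,0.13,0],50],
  [[0,0,0],[0,0.13,0],50],
  [[0,0,0],[0,0.13,0],50],
  [[0,0,0],[0,0.13,0],50],
])

```text
clock: 44.95
position: [497.9, 58.5, 139.7]
ee_rot: [0.711, -0.608, 0.27, 0.23]
contact_force: [0.1, -1.2, -1.3]
gripper_width: 60.1
grasp_force: 65.6
```

Emit:
send_rows([
  [[0,0,0],[0,0.13,0],50],
  [[0,0,0],[0,0.13,0],50],
  [[0,0,0],[0,0.06,0],50],
  [[0,0,0],[0,0,0],50],
  [[0,0,0],[0,0,0],50],
])

```text
clock: 45.45
position: [497.9, 58.2, 138.8]
ee_rot: [0.66, -0.564, 0.377, 0.323]
contact_force: [-0.6, -1.0, -0.9]
gripper_width: 60.2
grasp_force: 65.6
```

```bash
python3 bars.py
python3 - <<'E'
from h import *
st(); s,P,R=pose(); Q=Ro.from_quat([0.658,-0.562,0.382,0.325]); print('turn to grasp attitude',(R.inv()*Q).as_rotvec().round(3)); print(need([658.2,-162.9,134]))
w=snap('wrist','w15.png')
E
```

```text
scene median V 80.0
scene [([229, 214, 5, 7, 23], [434.0, -44.0]), ([260, 218, 10, 4, 32], [518.0, 4.0])]
side median V 73.0
side [([313, 205, 11, 4, 17], [499.0, -136.0]), ([331, 229, 6, 9, 35], [435.0, -48.0]), ([303, 265, 12, 8, 24], [460.0, 91.0])]
wrist median V 77.0
wrist [([336, 205, 27, 31, 240], [442.0, -112.0]), ([361, 256, 12, 39, 246], [430.0, -35.0]), ([209, 342, 3, 7, 11], [558.0, 53.0])]
t 45.6 P [498.1  58.  139.7] axes y [-0.988 -0.154 -0.002] z [ 0.134 -0.851 -0.508] F [ 0.2  0.5 -0.4] w 60.1 g 65.6 J [ 0.8   0.54 -0.68  0.81 -1.27 -1.28]
turn to grasp attitude [ 0.003  0.013 -0.002]
[array([ 118.3, -124.1,  212.2])]
```

Emit:
send_rows([
  [[15,-15,26],[0,0.01,0],50],
  [[15,-15,26],[0,0,0],50],
  [[15,-15,26],[0,0,0],50],
  [[15,-15,26],[0,0,0],50],
  [[15,-16,26],[0,0,0],50],
  [[15,-16,26],[0,0,0],50],
  [[14,-16,26],[0,0,0],50],
  [[14,-16,26],[0,0,0],50],
])

```text
clock: 46.45
position: [658.1, -160.6, 138.5]
ee_rot: [0.657, -0.563, 0.381, 0.325]
contact_force: [-0.2, 0.7, -1.1]
gripper_width: 60.1
grasp_force: 65.6
```

Emit:
send_rows([
  [[0,0,2],[0,0,0],50],
  [[0,0,0],[0,0,0],50],
  [[0,0,0],[0,0,0],50],
])

```text
clock: 46.75
position: [657.4, -160.2, 136.9]
ee_rot: [0.658, -0.562, 0.381, 0.326]
contact_force: [-0.2, 0.3, -1.0]
gripper_width: 60.0
grasp_force: 65.6
```

```bash
python3 bars.py
python3 - <<'E'
from h import *
st(); s,P,R=pose(); Q=Ro.from_quat([0.658,-0.562,0.382,0.325]); print('turn to grasp attitude',(R.inv()*Q).as_rotvec().round(3)); print(need([658.2,-162.9,60]),need([658.2,-162.9,43]))
snap('scene','s16.png')
E
```

```text
scene median V 81.0
scene [([229, 214, 5, 7, 24], [435.0, -44.0])]
side median V 75.0
side [([310, 206, 25, 16, 200], [480.0, -116.0]), ([278, 223, 7, 9, 38], [570.0, -25.0]), ([331, 229, 6, 8, 33], [435.0, -48.0]), ([293, 235, 10, 7, 43], [518.0, 2.0])]
wrist median V 30.0
wrist []
t 46.9 P [ 657.8 -159.4  136.8] axes y [-0.988 -0.157 -0.   ] z [ 0.136 -0.857 -0.498] F [ 0.4  1.5 -0.6] w 60.4 g 65.6 J [ 0.22  0.62 -0.58  1.31 -1.11 -1.15]
turn to grasp attitude [0.001 0.001 0.001]
[array([-64.9,   0.1,  41.3])] [array([-79.6,   0.1,  49.7])]
```

Emit:
send_rows([
  [[-25,0,16],[0,0,0],50],
  [[-25,0,16],[0,0,0],50],
  [[-18,0,11],[0,0,0],50],
  [[-8,0,5],[0,0,0],50],
  [[0,0,0],[0,0,0],50],
  [[0,0,0],[0,0,0],50],
])

```text
clock: 47.55
position: [658.9, -163.9, 47.6]
ee_rot: [0.658, -0.562, 0.381, 0.325]
contact_force: [-0.3, 0.4, -1.2]
gripper_width: 59.9
grasp_force: 65.6
```

Run:
```python
from h import *
st(); print(need([658.2,-162.9,42.5]))
```

```text
t 47.5 P [ 658.9 -163.9   47.6] axes y [-0.988 -0.156 -0.001] z [ 0.136 -0.857 -0.497] F [-0.3  0.4 -1.2] w 59.9 g 65.6 J [ 0.18  0.75 -0.62  1.43 -1.07 -1.33]
[array([-5. ,  0.6,  1.6])]
```

Emit:
send_rows([
  [[-3,0,1],[0,0,0],50],
  [[0,0,0],[0,0,0],50],
  [[0,0,0],[0,0,0],50],
])

```text
clock: 47.85
position: [658.6, -163.5, 44.4]
ee_rot: [0.657, -0.563, 0.381, 0.325]
contact_force: [1.0, -0.3, -1.3]
gripper_width: 59.8
grasp_force: 65.6
```

Emit:
send_rows([
  [[-1.5,0,0.5],[0,0,0],50],
  [[0,0,0],[0,0,0],50],
  [[0,0,0],[0,0,0],50],
])

```text
clock: 48.15
position: [658.5, -163.3, 42.5]
ee_rot: [0.658, -0.562, 0.381, 0.326]
contact_force: [-0.2, 0.7, 0.8]
gripper_width: 60.0
grasp_force: 65.7
```

Touching down. Release slowly, back off along −z, and raise for a look.

Emit:
send_rows([
  [[-1,0,0.5],[0,0,0],50],
  [[0,0,0],[0,0,0],64],
  [[0,0,0],[0,0,0],72],
  [[0,0,0],[0,0,0],85],
  [[0,0,0],[0,0,0],85],
  [[0,0,-20],[0,0,0],85],
  [[0,0,-30],[0,0,0],85],
  [[0,0,-40],[0,0,0],85],
])

```text
clock: 48.95
position: [645.0, -87.1, 85.2]
ee_rot: [0.657, -0.563, 0.38, 0.327]
contact_force: [0.4, -0.6, -0.1]
gripper_width: 85.4
grasp_force: 0.0
```

Emit:
send_rows([
  [[0,0,-40],[0,0,0],85],
  [[0,0,-40],[0,0,0],85],
  [[0,0,-40],[0,0,0],85],
  [[0,0,0],[0,-0.13,0],85],
  [[0,0,0],[0,-0.13,0],85],
  [[0,0,0],[0,-0.13,0],85],
  [[0,0,0],[0,-0.13,0],85],
  [[0,0,0],[0,-0.13,0],85],
])

```text
clock: 49.75
position: [629.8, 17.2, 145.9]
ee_rot: [0.746, -0.637, 0.149, 0.127]
contact_force: [-0.6, -0.7, 0.4]
gripper_width: 85.2
grasp_force: 0.0
```

Emit:
send_rows([
  [[0,0,-30],[0,-0.13,0],85],
  [[0,0,-30],[0,-0.13,0],85],
  [[0,30,0],[0,-0.14,0],85],
  [[0,30,0],[0,0,0],85],
  [[0,20,0],[0,0,0],85],
  [[0,0,0],[0,0,0],85],
  [[0,0,0],[0,0,0],85],
])

```text
clock: 50.45
position: [548.1, 23.7, 202.3]
ee_rot: [0.76, -0.65, 0.0, -0.0]
contact_force: [0.1, 0.3, 0.7]
gripper_width: 84.8
grasp_force: 0.0
```

```bash
python3 bars.py
python3 - <<'E'
from h import *
st(); w=snap('wrist','w17.png'); d=snap('side','d17.png'); s=snap('scene','s17.png')
R=lambda a,r,w_,h_: cv2.resize(a[r[1]:r[3],r[0]:r[2]],(w_,h_),interpolation=cv2.INTER_CUBIC)
top=np.hstack([R(w,(0,0,560,420),400,300),R(d,(180,140,420,320),400,300)])
bot=np.hstack([R(s,(130,170,370,350),400,300),R(d,(180,180,420,420),400,300)])
cv2.imwrite('pics/final.png',np.vstack([top,bot])[:,:,::-1])
E
```

```text
scene median V 87.0
scene [([229, 214, 5, 7, 24], [435.0, -44.0]), ([260, 218, 10, 4, 36], [518.0, 5.0])]
side median V 84.0
side [([313, 205, 11, 4, 17], [499.0, -136.0]), ([278, 223, 7, 9, 39], [571.0, -25.0]), ([331, 229, 6, 9, 35], [435.0, -48.0]), ([292, 235, 11, 7, 49], [518.0, 1.0])]
wrist median V 90.0
wrist [([344, 27, 30, 16, 269], [501.0, -138.0]), ([262, 129, 13, 30, 295], [571.0, -25.0]), ([396, 129, 14, 30, 279], [435.0, -47.0]), ([302, 166, 24, 23, 301], [519.0, 2.0])]
t 50.6 P [548.7  24.  201.7] axes y [-0.988 -0.155  0.   ] z [-0. -0. -1.] F [-0.   0.4 -0.4] w 84.9 g 0.0 J [ 0.34  0.28 -0.22  0.   -1.07 -0.18]
```

View pics/final.png

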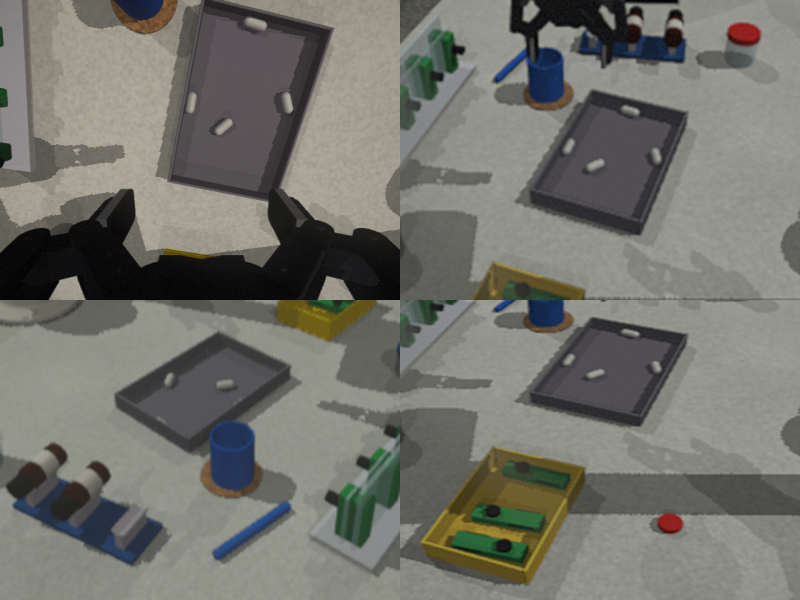

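The picture shows four bars in the tray, two bottles lying in the rails, the beaker upright on its mat, and three clamps in the bin. The gripper is touching nothing.

```bash
python3 -c "
from bench import job_done
print(job_done())"
```

```text
the job is handed in; nothing more can be done
None
```

The job is done and handed in at about 51 s: the three clamps went into the bin first, both bottles lie one to a rail, all four stir bars are in the tray, and the empty beaker stands upright on its mat.

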